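# Dress the counter display: keyed capitals and picture tiles

### The arm

A 6-joint arm with a two-finger parallel gripper is mounted at the origin on the work surface. World frame = base frame: x ahead of the robot, y to its left, z up, the work surface at z = 0. Lengths are in mm, angles in rad, forces in N, time in s.
With the tool pointing down it reaches from about 350 to 775 mm from the base axis. Payload 7.3 kg.
Tool frame: the origin (TCP) lies at the very end of the fingers, on their centre line; the grasp point (between the pads) lies 19 mm behind it (pinch_z is the distance from the TCP to the grasp point, in mm); z points along the fingers, y is the direction in which the jaws open and shut (so a half turn about z gives the same grasp; the last joint's range is limited). The gripper opens to 92 mm and grips with 3 to 60 N. Pads are 19 mm wide; open, the fingers measure 130 mm over their backs; the gripper's body (75 mm by 190 mm) begins 47 mm behind the grasp point.
Start: joints at [1.084, 0.342, 1.524, -0, 1.275, -0.146], TCP at [175.463, 494.831, 226.741] pointing down, gripper open.
Joint ranges: [-2.53, 2.53], [-0.77, 2.02], [0.04, 2.7], [-1, 4.14], [0.28, 2.66], [-3.11, 3.11]. Speed limits (rad/s): [2.57, 2.57, 3.14, 3.14, 3.14, 3.14].

### API

Orientations are given as [roll, pitch, yaw] about the fixed x, y, z axes, in that order (R = Rz(yaw) Ry(pitch) Rx(roll)).
In Python, from plant import * gives the robot as it stands.
- The arm moves only by the tool step_arm, never from a script. Its argument "moves" is one flat list of numbers, 7 for each row, row after row: the shift along the tool's x, y, z scaled (see below), then the turn, a rotation vector about the tool's x, y, z scaled (see below), then the closure, from -1 (fully open) to 1 (shut). A call has 1 to 8 rows; each row shifts and turns the pose as measured when the row begins, along the tool's axes as they then stand; what a row does not reach is not made up. The controller multiplies each number of a shift by 2 cm and each number of a turn by 4 degrees. A row lasts 1/12 s, in which the tool goes at most 41.7 mm and 7.16 degrees, less where a joint would pass 70% of its speed; a pose out of reach is approached as far as the arm can. A call with a number of a shift or a turn outside -1 to 1 is refused whole. A call with a gripper value outside its range is refused whole. The fingers move at their own pace and stop on an object; the grip force is fixed at half the most. Time passes only in rows, so rows that do not move let the fingers close. It gives the time, the measured TCP pose, the force and the opening at its end, in the units of the state.
- get_obs(): the state, without advancing time (a new reading comes with each control period).
- capture(name): name is "scene" or "top" or "wrist"; returns the picture (420x560x3 uint8, red, green, blue); there is no depth.
- get_calibration(name): a dict with "mtx" (3x3 intrinsics, pixels), "eye" and "orientation" of the camera in the world; the wrist camera has in their place "mount" (4x4, takes a point from camera to tool coordinates, whose origin is the TCP and whose axes are the flange's). Camera axes: x right, y down, z forward; pixel columns grow to the right and rows downward; lengths in mm; the calibration is good to about 2 mm. A picture is of the moment at which its call begins: read the wrist's pose just before it. get_calibration takes no time and is no camera call.
- close_job(): hands the job in, once; it reports no verdict.
The state is a dict: "time": time; "joint_positions": joint angles; "dq": joint speeds; "tau": joint torques, N m; "tool_pos": TCP position; "tcp_rot": TCP orientation; "contact_force": force on the tool from outside, world axes, zero at the start; "moment": the same for the moment, N m; "grip_width": finger opening in mm.
Only numpy, scipy, OpenCV 4.12 (cv2) and the standard library are available. Lean on these libraries where they do the work, as an engineer would, in place of code of your own. Each camera call takes 0.05 s, during which the arm holds its last target.

### The job

Dress the counter display: put every square capital lying on the counter onto the column of its own colour, turned so that its D-shaped bore matches the flat of the brass post, and right down on the column top with its brass strip upward, and move both picture tiles from the wooden storage block into the slots of the marble stand, one in each, right way up and fully home. Columns whose capital is missing stay bare. Leave the other goods standing where they are.

Things in the scene. Friction and masses are not known exactly. Their poses are not given: they have to be found in the camera images.
- column_white_seat (a point): Centre of the seat (flat shaft top) of the fixed column with a white fluted shaft 58 mm across on a 70 mm round cream foot; 50 mm above the counter, z up. From it rises a brass D-section post, 34 mm high: radius 15 mm, cut by a flat 8 mm from the axis on the +x side of this point's axes; the top 4 mm taper in by 3 mm.
- capital_white: Loose white square block, 56 x 56 x 28 mm high, 140 g; may be absent. Origin: centre of its underside, on the bore axis. D bore right through: radius 16.5 mm, flat 9.5 mm from the axis on its +x side (marked by a brass strip in the top). Drops over the post only with both flats facing the same way, within 7 degrees when centred. Grip across either pair of sides.
- column_black_seat (a point): Centre of the seat (flat shaft top) of the fixed column with a black fluted shaft 58 mm across on a 70 mm round cream foot; 50 mm above the counter, z up. From it rises a brass D-section post, 34 mm high: radius 15 mm, cut by a flat 8 mm from the axis on the +x side of this point's axes; the top 4 mm taper in by 3 mm.
- capital_black: Loose black square block, 56 x 56 x 28 mm high, 140 g; may be absent. Origin: centre of its underside, on the bore axis. D bore right through: radius 16.5 mm, flat 9.5 mm from the axis on its +x side (marked by a brass strip in the top). Drops over the post only with both flats facing the same way, within 7 degrees when centred. Grip across either pair of sides.
- column_red_seat (a point): Centre of the seat (flat shaft top) of the fixed column with a brick-red fluted shaft 58 mm across on a 70 mm round cream foot; 50 mm above the counter, z up. From it rises a brass D-section post, 34 mm high: radius 15 mm, cut by a flat 8 mm from the axis on the +x side of this point's axes; the top 4 mm taper in by 3 mm.
- capital_red: Loose brick-red square block, 56 x 56 x 28 mm high, 140 g; may be absent. Origin: centre of its underside, on the bore axis. D bore right through: radius 16.5 mm, flat 9.5 mm from the axis on its +x side (marked by a brass strip in the top). Drops over the post only with both flats facing the same way, within 7 degrees when centred. Grip across either pair of sides.
- column_blue_seat (a point): Centre of the seat (flat shaft top) of the fixed column with a blue fluted shaft 58 mm across on a 70 mm round cream foot; 50 mm above the counter, z up. From it rises a brass D-section post, 34 mm high: radius 15 mm, cut by a flat 8 mm from the axis on the +x side of this point's axes; the top 4 mm taper in by 3 mm.
- capital_blue: Loose blue square block, 56 x 56 x 28 mm high, 140 g; may be absent. Origin: centre of its underside, on the bore axis. D bore right through: radius 16.5 mm, flat 9.5 mm from the axis on its +x side (marked by a brass strip in the top). Drops over the post only with both flats facing the same way, within 7 degrees when centred. Grip across either pair of sides.
- stand: Fixed white marble display block with thin brass edging on two sides, 130 (x) x 100 (y) x 50 mm high, origin at the centre of its underside. Two tight slots cut from above, centred at x = -35 and +35 mm, each 15 mm wide in x and 73 mm long in y, 40 mm deep with 3 mm chamfered mouths. Both are empty at the start.
- stock: Fixed plain pale-wood storage block of the same outer size, 130 x 100 x 50 mm, origin at the centre of its underside, with two looser slots (17 x 75 mm, 40 mm deep) at x = -35 and +35 mm, where the tiles start.
- stand_slot0 (a point): Centre of the floor of the marble stand's slot at x = -35 mm, 10 mm above the counter and 40 mm below the mouth; axes as the stand's (x across the slot, y along it).
- tile0: Black tile with ochre motif, the same on both faces: a rigid upright slab 12 mm thick (own x), 70 mm wide (own y), 110 mm tall (own z), 190 g. Origin: centre of its bottom edge. It starts standing in a slot of the wooden storage block with its top about 120 mm above the counter, and may lean by a few degrees there.
- stand_slot1 (a point): Centre of the floor of the marble stand's slot at x = +35 mm, 10 mm above the counter and 40 mm below the mouth; axes as the stand's (x across the slot, y along it).
- tile1: Ochre tile with black motif, the same on both faces: a rigid upright slab 12 mm thick (own x), 70 mm wide (own y), 110 mm tall (own z), 190 g. Origin: centre of its bottom edge. It starts standing in a slot of the wooden storage block with its top about 120 mm above the counter, and may lean by a few degrees there.
- vase_squat: Bystander: small squat terracotta vase with black band, 55 mm high, 48 mm across. Loose; origin: centre of its underside.
- dish: Bystander: small blue bowl, 60 mm across, 20 mm high. Loose; origin: centre of its underside.
- vase_tall: Bystander: tall black vase with gold band, 150 mm high, 84 mm across. Loose; origin: centre of its underside.
- bust: Bystander: cream bust, 130 mm high, 78 mm across. Loose; origin: centre of its underside.
- paperweight: Bystander: green glass paperweight, 60 mm across, 34 mm high. Loose; origin: centre of its underside.
- giftbox: Bystander: red gift box with gold band, 90 x 70 x 35 mm. Loose; origin: centre of its underside.
- vase_small: Bystander: ochre vase with black band, 100 mm high, 64 mm across. Loose; origin: centre of its underside.
Mind the look-alikes: they are no part of the job. Leave any blue look-alike of the tile1 alone.

How it is judged (in metres and radians):
At the end, for the whole second after the job is handed in: Every capital present sits level on the seat of the column of its own colour (within 3 mm of the seat in height, 5 mm of its axis, flats within 0.3 rad), and both tiles stand upright in the marble stand, one in each slot, within 4 mm of the slot floor and 6 mm of its centre; all at rest (horizontal distance between capital_white and column_white_seat below 0.005 m and z of capital_white in the frame of column_white_seat between -0.003 and 0.003 m and angle between each of capital_white, capital_black, capital_red, capital_blue's own z axis and vertical below 0.08 rad and angle between the x axis of capital_white and the x axis of column_white_seat, either way round below 0.3 rad and linear speed of each of capital_white, capital_black, capital_red, capital_blue, tile0, tile1 below 0.02 m/s and horizontal distance between capital_black and column_black_seat below 0.005 m and z of capital_black in the frame of column_black_seat between -0.003 and 0.003 m and angle between the x axis of capital_black and the x axis of column_black_seat, either way round below 0.3 rad and horizontal distance between capital_red and column_red_seat below 0.005 m and z of capital_red in the frame of column_red_seat between -0.003 and 0.003 m and angle between the x axis of capital_red and the x axis of column_red_seat, either way round below 0.3 rad and horizontal distance between capital_blue and column_blue_seat below 0.005 m and z of capital_blue in the frame of column_blue_seat between -0.003 and 0.003 m and angle between the x axis of capital_blue and the x axis of column_blue_seat, either way round below 0.3 rad and ((horizontal distance between tile0 and stand_slot0 below 0.006 m and z of tile0 in the frame of stand_slot0 between -0.003 and 0.004 m and angle between the y axis of tile0 and the y axis of stand_slot0, either way round below 0.15 rad) or (horizontal distance between tile0 and stand_slot1 below 0.006 m and z of tile0 in the frame of stand_slot1 between -0.003 and 0.004 m and angle between the y axis of tile0 and the y axis of stand_slot1, either way round below 0.15 rad)) and angle between each of tile0, tile1's own z axis and vertical below 0.15 rad and ((horizontal distance between tile1 and stand_slot0 below 0.006 m and z of tile1 in the frame of stand_slot0 between -0.003 and 0.004 m and angle between the y axis of tile1 and the y axis of stand_slot0, either way round below 0.15 rad) or (horizontal distance between tile1 and stand_slot1 below 0.006 m and z of tile1 in the frame of stand_slot1 between -0.003 and 0.004 m and angle between the y axis of tile1 and the y axis of stand_slot1, either way round below 0.15 rad))); the robot touches nothing.
It fails at once if one of the other goods is moved more than 5 cm (distance of any of vase_squat, dish, vase_tall, bust, paperweight, giftbox, vase_small from where it was at the start of the episode above 0.05 m).
It fails at once if one of the other goods is tipped over (angle between any of vase_squat, dish, vase_tall, bust, paperweight, giftbox, vase_small's own z axis and vertical above 0.6 rad).
Of capital_white, capital_black, capital_red, capital_blue only 2 to 4 are there at a start; the rules pass over those that are not, and their reading is None.
At some moment in a run one of capital_white, capital_black, capital_red, capital_blue may be knocked a few centimetres aside while the robot is not near it.
It also fails if it takes over 210 s, if anything falls off the work surface, if the arm or the gripper's body presses on something with over 40 N, if the wrist force passes 120 N, or if a joint passes its speed limit or range.

## Working session

There is one attempt and no reset: what is moved stays moved. The work goes in short steps, Python scripts to look and compute and a tool call to move; the robot and the scene stay as the last step left them, time stands still between calls to the robot, and variables do not carry over. Pictures are saved under pics/ and viewed, and the job is handed in when it is done.

Besides the shell and the picture viewer there is one more tool, called after "Emit:" as name(argument=value, ...) on one line, values as JSON. step_arm: Moves the arm, as the interface text tells. Shifts and turns lie within -1 to 1; 1 stands for 2 cm of shift or 4 degrees of turn. Its arguments: {"type":"object","properties":{"moves":{"type":"array"}},"required":["moves"]}

```bash
ls; mkdir -p pics; python3 - <<'E'
from plant import *
import cv2
print(get_obs())
for n in ["scene","top","wrist"]:
    print(n,get_calibration(n))
    im=capture(n); cv2.imwrite(f"pics/{n}0.png",cv2.cvtColor(im,cv2.COLOR_RGB2BGR))
E
```

```text
pics
{'time': 0.0, 'joint_positions': array([ 1.08396318e+00,  3.42754481e-01,  1.52502746e+00, -9.51263617e-06,
        1.27537443e+00, -1.45983758e-01]), 'dq': array([ 0.00014365, -0.00055558,  0.00040922,  0.00048968, -0.00113434,
       -0.00028963]), 'tau': array([ 8.71402572e-04, -4.31242096e+01, -2.44218671e+01,  7.17372377e-02,
        5.61437861e-02, -1.24230228e-04]), 'tool_pos': array([175.28322178, 494.44468475, 226.02482854]), 'tcp_rot': array([-3.14004425e+00, -2.18466883e-04,  2.80074587e+00]), 'contact_force': array([ 0.28225273, -0.46065281, -0.70369803]), 'moment': array([ 0.02434204, -0.00670435, -0.01034957]), 'grip_width': 91.87722338959198}
scene {'mtx': array([[452.55289456,   0.        , 272.67379964],
       [  0.        , 452.55289456, 210.76141885],
       [  0.        ,   0.        ,   1.        ]]), 'eye': array([1329.17893409,   40.51485446, 1126.25067474]), 'orientation': array([-2.50614153, -0.01665029,  1.64272344])}
top {'mtx': array([[419.96000652,   0.        , 277.156715  ],
       [  0.        , 419.96000652, 210.36741766],
       [  0.        ,   0.        ,   1.        ]]), 'eye': array([ 396.23213194,  -24.06935177, 1176.04268623]), 'orientation': array([-2.98511895,  0.01916122, -1.59522566])}
wrist {'mtx': array([[290.59087848,   0.        , 275.74780438],
       [  0.        , 290.59087848, 210.50542783],
       [  0.        ,   0.        ,   1.        ]]), 'mount': array([[-9.72671272e-04, -9.56784270e-01, -2.90797033e-01,
         7.70370827e+01],
       [ 9.99999355e-01, -7.60008416e-04, -8.44253961e-04,
        -9.82964450e-01],
       [ 5.86760718e-04, -2.90797666e-01,  9.56784392e-01,
        -1.57650705e+02],
       [ 0.00000000e+00,  0.00000000e+00,  0.00000000e+00,
         1.00000000e+00]])}
```

View pics/scene0.png

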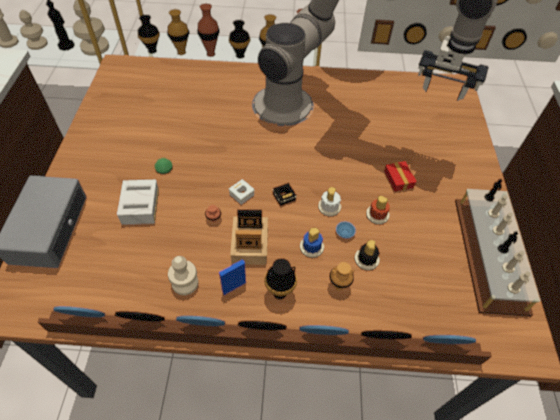

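View pics/top0.png

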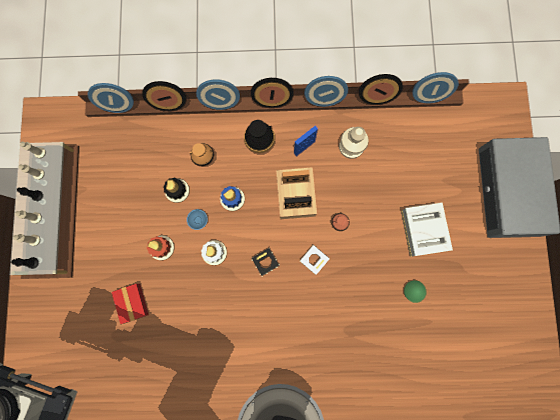

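View pics/wrist0.png

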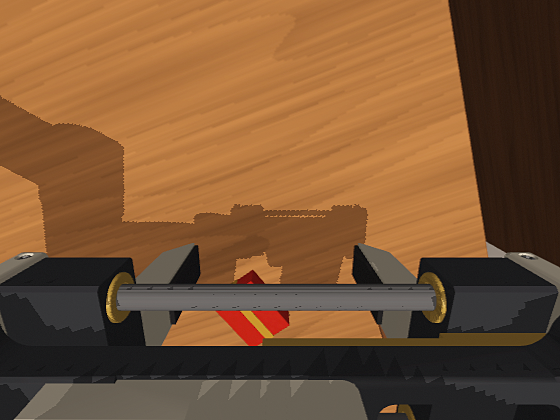

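The top view shows the white capital near (314,260) and the black one near (264,261), with no red or blue capital. The columns are white (214,252), black (176,189), red (160,247) and blue (232,198). The wooden stock is at (296,193), the marble stand at (427,229), and a blue look-alike tile at (305,140). Next I'll enlarge crops and measure.

```bash
cat > h.py <<'E'
from plant import *
import numpy as np, cv2
from scipy.spatial.transform import Rotation as R
def cam(n,obs=None):
    c=get_calibration(n)
    if n!="wrist": return c["mtx"],R.from_euler('xyz',c["orientation"]).as_matrix(),np.array(c["eye"])
    o=obs or get_obs(); Rt=R.from_euler('xyz',o["tcp_rot"]).as_matrix(); M=c["mount"]
    return c["mtx"],Rt@M[:3,:3],Rt@M[:3,3]+o["tool_pos"]
def ray(C,uv):
    K,Rm,e=C; uv=np.atleast_2d(uv).astype(float)
    d=(np.c_[uv,np.ones(len(uv))]@np.linalg.inv(K).T)@Rm.T
    return e,d/np.linalg.norm(d,axis=1,keepdims=True)
def onz(C,uv,z):
    e,d=ray(C,uv); return e+d*((z-e[2])/d[:,2])[:,None]
def tri(cs):
    A=np.zeros((3,3));b=np.zeros(3)
    for C,uv in cs:
        e,d=ray(C,uv); P=np.eye(3)-np.outer(d[0],d[0]); A+=P;b+=P@e
    p=np.linalg.solve(A,b)
    res=[np.linalg.norm(np.cross(p-ray(C,uv)[0],ray(C,uv)[1][0])) for C,uv in cs]
    return p,res
def proj(C,p):
    K,Rm,e=C; q=(np.atleast_2d(p)-e)@Rm@K.T; return q[:,:2]/q[:,2:]
def grab(n,f=None):
    o=get_obs(); C=cam(n,o) ; im=cv2.cvtColor(capture(n),cv2.COLOR_RGB2BGR)
    if f: cv2.imwrite(f"pics/{f}.png",im)
    return im,C
def go(xyz,yaw=None):
    "print units to go with tool down"
    o=get_obs(); Rt=R.from_euler('xyz',o["tcp_rot"])
    d=Rt.inv().apply(np.array(xyz)-o["tool_pos"])
    y=o["tcp_rot"][2] if yaw is None else yaw
    tgt=R.from_euler('xyz',[np.pi,0,y]); rv=(Rt.inv()*tgt).as_rotvec()
    print("t",round(o["time"],2),"pos",o["tool_pos"].round(1),"rot",o["tcp_rot"].round(4),"w",round(o["grip_width"],1),"F",o["contact_force"].round(1))
    print("shift units",(d/20).round(2),"turn units",(np.degrees(rv)/4).round(2))
E
python3 - <<'E'
import cv2
a=cv2.imread("pics/top0.png")
cv2.imwrite("pics/tc1.png",cv2.resize(a[120:290,140:340],None,fx=4,fy=4,interpolation=cv2.INTER_CUBIC)[:600])
cv2.imwrite("pics/tc2.png",cv2.resize(a[180:280,380:480],None,fx=6,fy=6,interpolation=cv2.INTER_CUBIC))
a=cv2.imread("pics/scene0.png")
cv2.imwrite("pics/sc1.png",cv2.resize(a[155:305,220:420],None,fx=4,fy=4,interpolation=cv2.INTER_CUBIC))
from h import *
C=cam("top")
for n,p in dict(white=(314,260),black=(264,261),cw=(214,252),cb=(176,189),stand=(427,229),stock=(296,193)).items():
    print(n,onz(C,p,28 if n in("white","black") else 50).round(0))
E
```

```text
white [[ 439. -103.   28.]]
black [[440.  33.  28.]]
cw [[466. 165.  50.]]
cb [[641. 270.  50.]]
stand [[ 513. -407.   50.]]
stock [[621. -59.  50.]]
```

View pics/tc1.png

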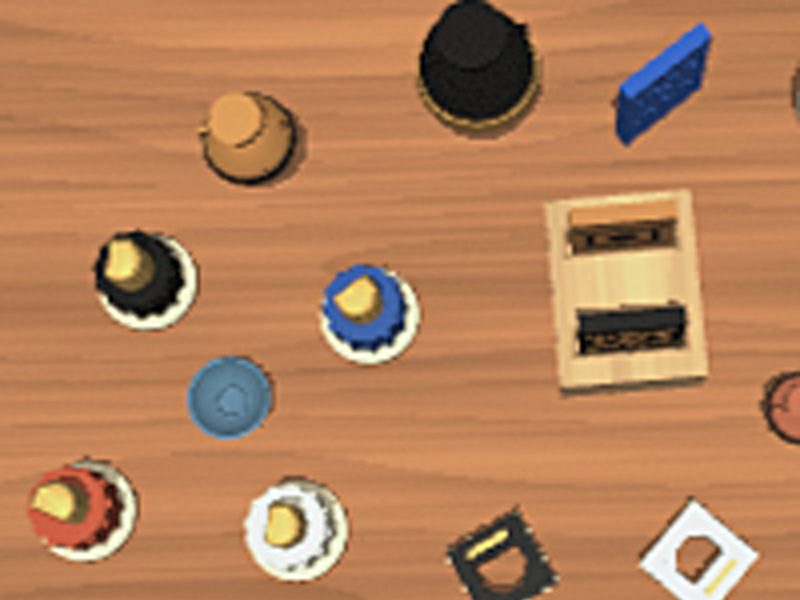

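View pics/sc1.png

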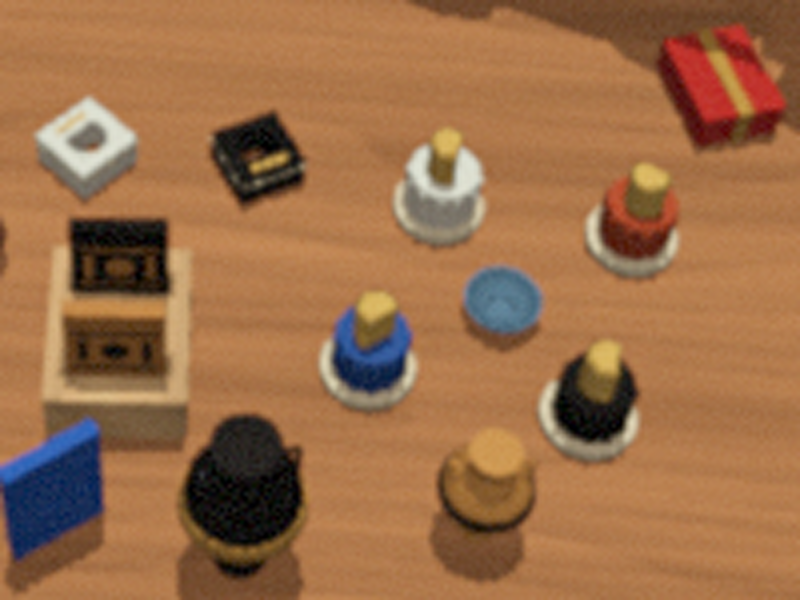

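View pics/tc2.png

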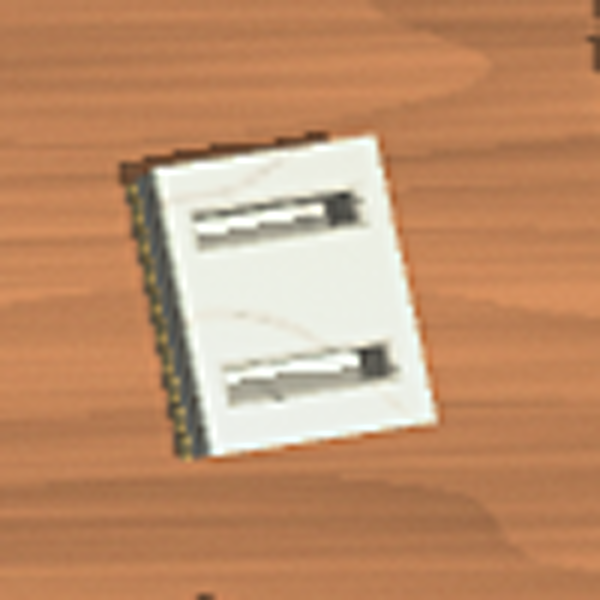

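The capitals present are white at about (439,-103) and black at about (440,33). I'll fly to the columns first and look with the wrist camera.

```bash
python3 -c "
from h import *
go([545,165,226],np.pi)"
```

```text
t 0.15 pos [175.3 494.5 226.2] rot [-3.1405e+00 -2.0000e-04  2.8008e+00] w 92.0 F [-0.2 -0.3 -0.8]
shift units [-2.293e+01 -9.350e+00  2.000e-02] turn units [-0.02 -0.   -4.88]
```

Emit:
step_arm(moves=[0,0,0,0,0,-1,-1,0,0,0,0,0,-1,-1])

```text
time: 0.32
tool_pos: [175.2, 494.2, 225.6]
tcp_rot: [-3.139, -0.001, 2.943]
contact_force: [0.7, 0.1, 0.6]
grip_width: 91.7
```

```bash
python3 -c "
from h import *
go([545,165,226],np.pi)"
```

```text
t 0.32 pos [175.2 494.2 225.6] rot [-3.1391e+00 -7.0000e-04  2.9433e+00] w 91.7 F [0.7 0.1 0.6]
shift units [-2.137e+01 -1.249e+01 -1.000e-02] turn units [-0.04 -0.01 -2.84]
```

Emit:
step_arm(moves=[-1,-0.6,0,0,0,-1,-1,-1,-0.6,0,0,0,-1,-1,-1,-0.6,0,0,0,-0.8,-1,-1,-0.8,0,0,0,0,-1,-1,-0.8,0,0,0,0,-1,-1,-0.8,0,0,0,0,-1,-1,-0.8,0,0,0,0,-1,-1,-0.8,0,0,0,0,-1])

```text
time: 0.98
tool_pos: [332.3, 369.3, 223.0]
tcp_rot: [-3.137, -0.006, -3.121]
contact_force: [0.0, 0.5, 0.5]
grip_width: 91.9
```

```bash
python3 -c "
from h import *
go([545,165,226],np.pi)"
```

```text
t 0.98 pos [332.3 369.3 223. ] rot [-3.1369 -0.0058 -3.1207] w 91.9 F [0.  0.5 0.5]
shift units [-10.42 -10.44  -0.16] turn units [-0.07 -0.08  0.3 ]
```

Emit:
step_arm(moves=[-1,-1,0,0,0,0.3,-1,-1,-1,0,0,0,0,-1,-1,-1,0,0,0,0,-1,-1,-1,0,0,0,0,-1,-1,-1,0,0,0,0,-1,-1,-1,0,0,0,0,-1,-1,-1,0,0,0,0,-1,-1,-1,0,0,0,0,-1])

```text
time: 1.65
tool_pos: [498.6, 200.7, 220.9]
tcp_rot: [-3.136, -0.009, 3.141]
contact_force: [0.3, 0.2, -0.3]
grip_width: 91.5
```

```bash
python3 -c "
from h import *
go([545,165,226],np.pi)"
```

```text
t 1.65 pos [498.6 200.7 220.9] rot [-3.1358 -0.0094  3.1412] w 91.5 F [ 0.3  0.2 -0.3]
shift units [-2.32 -1.79 -0.27] turn units [-0.08 -0.13 -0.  ]
```

Emit:
step_arm(moves=[-1,-0.8,-0.2,0,0,0,-1,-1,-0.8,0,0,0,0,-1,-0.3,-0.2,0,-0.1,-0.1,0,-1,0,0,0,0,0,0,-1])

```text
time: 1.98
tool_pos: [549.2, 157.9, 222.8]
tcp_rot: [-3.142, -0.004, 3.135]
contact_force: [-0.1, -0.2, 0.4]
grip_width: 91.6
```

```bash
python3 -c "
from h import *
grab('wrist','w1')
go([545,165,226],np.pi)"
```

```text
t 2.03 pos [548.5 158.3 222.7] rot [-3.1412 -0.0048  3.1357] w 91.6 F [ 0.4 -0.4  0.6]
shift units [ 0.18  0.33 -0.17] turn units [-0.01 -0.07 -0.08]
```

View pics/w1.png

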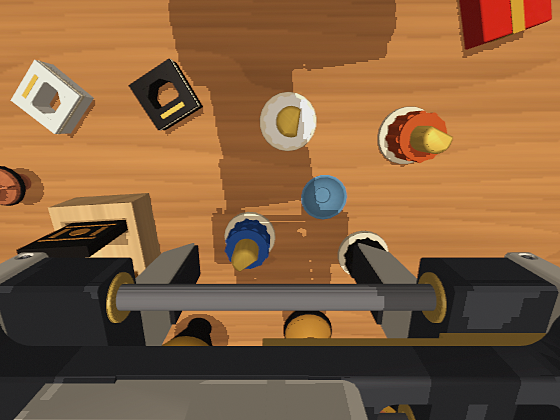

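The wrist view shows the white column at (288,121) with its brass post, and the black capital at (166,95) and white capital at (52,97), both with brass strips. The black column is hidden by the finger near (362,250). I'll move on for a second view of these and of the black column.

```bash
python3 -c "
from h import *
import pickle
im,C=cv2.imread('pics/w1.png'),cam('wrist')
pickle.dump(C,open('w1.pkl','wb'))
cv2.imwrite('pics/w1a.png',cv2.resize(im[40:190,0:200],None,fx=4,fy=4,interpolation=cv2.INTER_CUBIC))
cv2.imwrite('pics/w1b.png',cv2.resize(im[70:170,230:350],None,fx=6,fy=6,interpolation=cv2.INTER_CUBIC))
"
```

```text
(no output)
```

View pics/w1a.png

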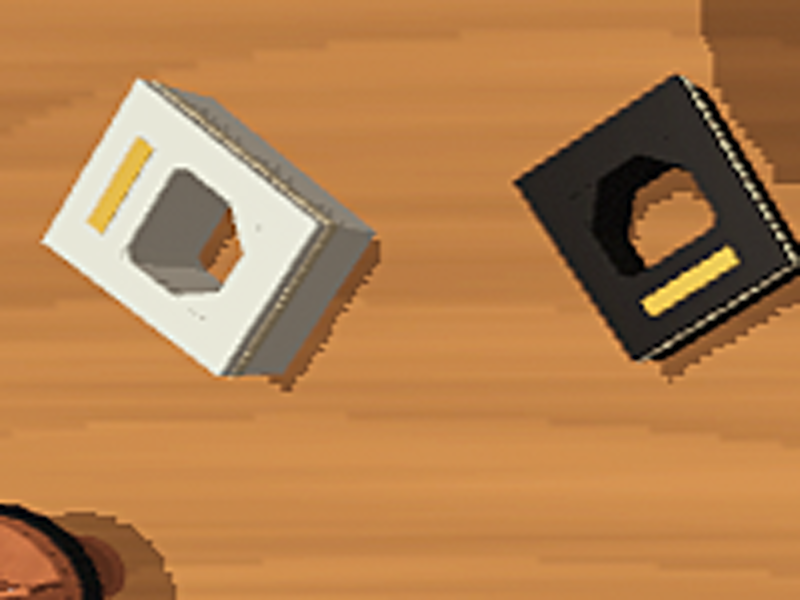

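View pics/w1b.png

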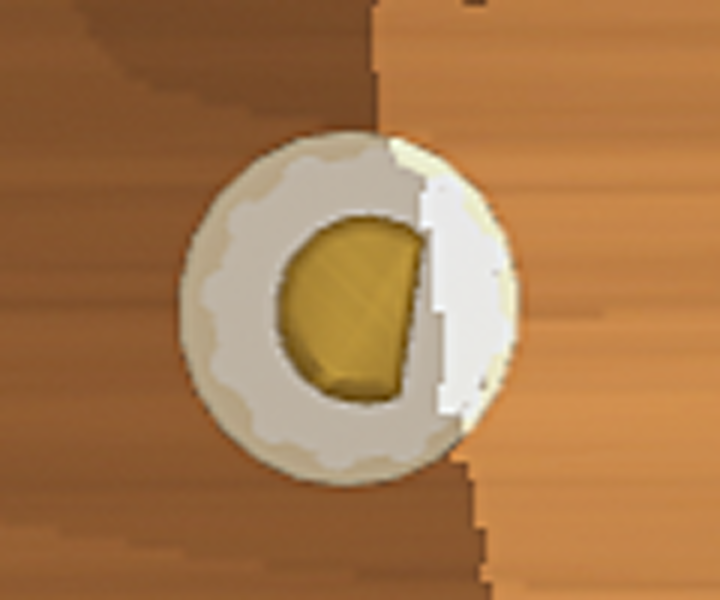

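Emit:
step_arm(moves=[-1,-1,-0.3,0,0,0,-1,-0.5,-1,-0.3,0,0,0,-1,0,-1,-0.3,0,0,0,-1,0,-1,0,0,0,0,-1,0,-1,0,0,0,0,-1,0,0,0,0,0,0,-1,0,0,0,0,0,0,-1])

```text
time: 2.62
tool_pos: [572.2, 63.9, 240.0]
tcp_rot: [3.139, -0.013, -3.137]
contact_force: [-0.2, -0.0, 0.1]
grip_width: 92.0
```

```bash
python3 -c "
from h import *
import pickle
im,C=grab('wrist','w2')
pickle.dump(C,open('w2.pkl','wb'))
go([545,165,226],np.pi)"
```

```text
t 2.67 pos [572.2  64.1 240. ] rot [ 3.1395 -0.0125 -3.1368] w 91.7 F [ 0.8 -0.2  0.4]
shift units [1.33 5.05 0.73] turn units [ 0.03 -0.18  0.07]
```

View pics/w2.png

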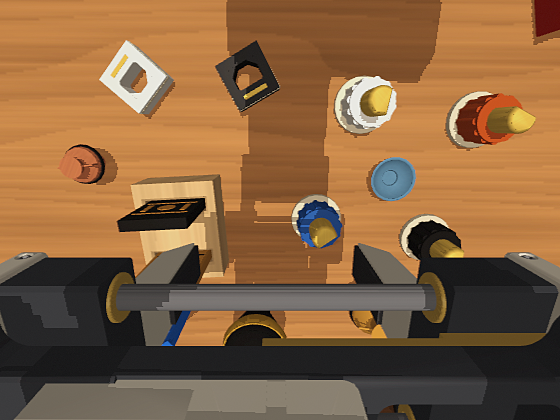

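The second wrist view shows white capital (137,77), black capital (248,77), white post (377,100), black post (447,250), blue post (322,233), and tile0 in the stock at (162,213). Next I'll extract the features with masks.

```bash
python3 -c "
from h import *
a=cv2.cvtColor(cv2.imread('pics/w1.png'),cv2.COLOR_BGR2HSV);b=cv2.cvtColor(cv2.imread('pics/w2.png'),cv2.COLOR_BGR2HSV)
for n,i,p in [('post',a,(289,120)),('postedge',a,(285,134)),('wood',a,(200,200)),('woodshadow',a,(270,60)),('strip',a,(30,87)),('wtop',a,(70,85)),('wside',a,(82,110)),('btop',a,(145,92)),('bside',a,(190,100)),('bstrip',a,(172,110)),('post2',b,(377,98)),('post2s',b,(370,108)),('post2t',b,(385,98)),('bpost',b,(447,250)),('seatsh',a,(270,115))]: print(n,i[p[1],p[0]])
im=cv2.imread('pics/w2.png')
cv2.imwrite('pics/w2b.png',cv2.resize(im[60:140,320:420],None,fx=7,fy=7,interpolation=cv2.INTER_CUBIC))
cv2.imwrite('pics/w2c.png',cv2.resize(im[190:290,390:490],None,fx=6,fy=6,interpolation=cv2.INTER_CUBIC))
"
```

```text
post [ 21 171 180]
postedge [ 20 186 126]
wood [ 15 164 193]
woodshadow [ 13 169 128]
strip [ 22 173 232]
wtop [ 18  78 127]
wside [ 17  43 113]
btop [13 44 41]
bside [11 39 52]
bstrip [ 23 162 235]
post2 [ 24 158 234]
post2s [ 21 183 135]
post2t [ 23 160 234]
bpost [ 20 177 154]
seatsh [ 18  35 190]
```

View pics/w2b.png

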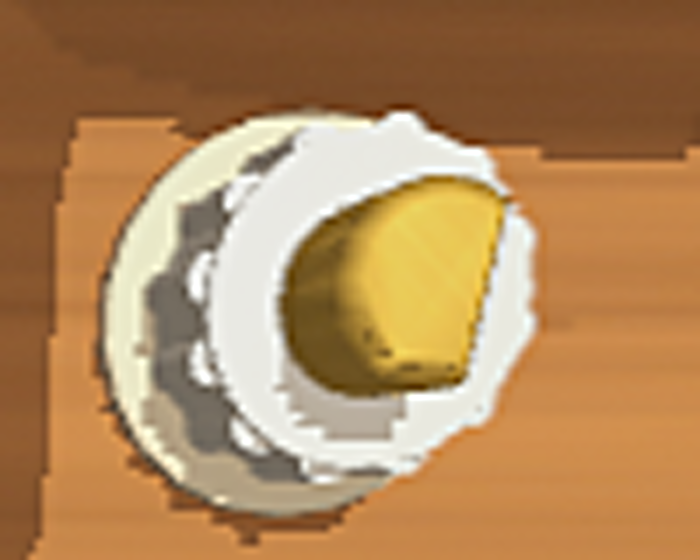

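View pics/w2c.png

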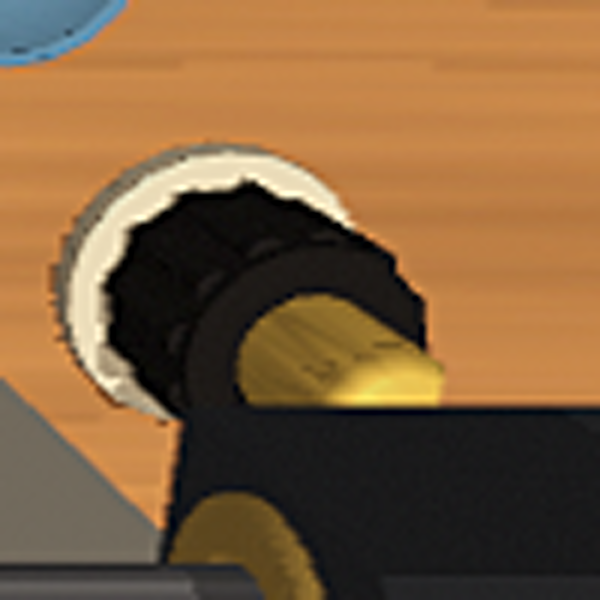

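```bash
cat > an.py <<'E'
from h import *
import pickle
def comps(mask,mina=20):
    n,l,s,c=cv2.connectedComponentsWithStats(mask.astype(np.uint8)); return [(s[i],c[i],l==i) for i in range(1,n) if s[i][4]>=mina]
def brass(im):
    h=cv2.cvtColor(im,cv2.COLOR_BGR2HSV).astype(int); return (h[...,0]>=18)&(h[...,0]<=30)&(h[...,1]>120)&(h[...,2]>70)
def quad(mask):
    cs,_=cv2.findContours(mask.astype(np.uint8),cv2.RETR_EXTERNAL,cv2.CHAIN_APPROX_NONE); c=max(cs,key=cv2.contourArea)
    hull=cv2.convexHull(c)
    for e in np.arange(1,12,0.25):
        q=cv2.approxPolyDP(hull,e,True)
        if len(q)<=4: break
    return q[:,0].astype(float)
E
python3 - <<'E'
from an import *
for n in ('w1','w2'):
    im=cv2.imread(f'pics/{n}.png');C=pickle.load(open(n+'.pkl','rb'))
    print(n,'eye',C[2].round(1))
    for s,c,m in comps(brass(im)[:270]): print('  brass',s,c.round(1))
    hsv=cv2.cvtColor(im,cv2.COLOR_BGR2HSV)
    for nm,mk,z in (('white',(hsv[...,1]<60)&(hsv[...,2]>205),28),('black',hsv[...,2]<75,28)):
        for s,c,m in comps(mk[:170],400):
            if s[4]>6000: continue
            q=quad(m); P=onz(C,q,28)[:,:2]
            print(' ',nm,s,c.round(1),q.tolist(),'side',np.linalg.norm(P-np.roll(P,-1,0),axis=1).round(1),'ctr',P.mean(0).round(1))
E
```

```text
w1 eye [471.8 157.4 380.7]
  brass [497   0  28  40 399] [516.7  16.2]
  brass [ 22  75  16  23 113] [29.6 86. ]
  brass [160 101  25  18 146] [172.3 109.7]
  brass [277 106  24  31 584] [288.3 120.7]
  brass [410 126  43  28 884] [429.7 139.4]
  brass [232 239  27  31 611] [244.4 253.7]
  white [  11   60   68   74 1826] [44.6 96.8] [[34.0, 60.0], [78.0, 95.0], [54.0, 133.0], [11.0, 100.0]] side [54.7 55.2 54.8 54.7] ctr [ 441.5 -105.6]
  white [295  93  21  49 484] [307.  116.9] [[295.0, 93.0], [314.0, 112.0], [315.0, 126.0], [307.0, 141.0]] side [30.1 15.6 19.2 55. ] ctr [466.  194.2]
  black [ 129   59   74   71 2320] [163.8  93.8] [[169.0, 59.0], [202.0, 106.0], [158.0, 129.0], [129.0, 85.0]] side [58.5 59.  54.7 54.5] ctr [440.1  31.3]
w2 eye [496.7  61.7 398.6]
  brass [111  55  17  23 105] [118.9  65.9]
  brass [243  83  25  17 135] [254.9  91. ]
  brass [360  85  32  32 760] [376.  100.8]
  brass [ 487  106   49   28 1032] [509.9 120.1]
  brass [310 218  27  30 554] [321.5 231.6]
  brass [430 239  34  19 495] [445.3 249.4]
  white [  99   40   67   73 1759] [132.5  76.7] [[126.0, 40.0], [165.0, 75.0], [139.0, 112.0], [99.0, 79.0]] side [54.3 54.4 55.8 55.3] ctr [ 442.  -105.7]
  white [ 335   76   61   52 1210] [363.9  99. ] [[388.0, 81.0], [388.0, 120.0], [339.0, 121.0], [349.0, 80.0]] side [44.1 59.7 46.9 46. ] ctr [467.2 170.3]
  black [ 216   41   63   71 1889] [247.2  74.8] [[278.0, 90.0], [241.0, 111.0], [216.0, 66.0], [256.0, 41.0]] side [50.5 56.5 53.5 57.5] ctr [442.1  29.5]
```

```bash
python3 - <<'E'
from an import *
C1,C2=[pickle.load(open(n+'.pkl','rb')) for n in('w1','w2')]
def T(a,b): p,r=tri([(C1,a),(C2,b)]); return p.round(1),np.round(r,1)
print('w corners');
for a,b in zip([(34,60),(78,95),(54,133),(11,100)],[(126,40),(165,75),(139,112),(99,79)]): print(T(a,b))
print('w strip',T((29.6,86),(118.9,65.9)),'b strip',T((172.3,109.7),(254.9,91.)))
ims=[cv2.imread(f'pics/{n}.png') for n in('w1','w2')]
# strip rects
for im,C,bx in ((ims[0],C1,[(15,70,50,110),(155,95,190,125)]),(ims[1],C2,[(105,50,135,85),(238,78,272,105)])):
    for x0,y0,x1,y1 in bx:
        m=np.zeros(im.shape[:2],np.uint8); m[y0:y1,x0:x1]=brass(im)[y0:y1,x0:x1]
        ys,xs=np.nonzero(m); P=onz(C,np.c_[xs,ys],28)[:,:2]
        w,v=np.linalg.eigh(np.cov(P.T)); print('strip ctr',P.mean(0).round(1),'len dir deg',np.degrees(np.arctan2(v[1,1],v[0,1])).round(1),(np.sqrt(w*12)).round(1))
# white post w1
m=np.zeros(ims[0].shape[:2],np.uint8); m[100:145,270:310]=brass(ims[0])[100:145,270:310]
c=max(cv2.findContours(m,cv2.RETR_EXTERNAL,cv2.CHAIN_APPROX_NONE)[0],key=len)[:,0]
for z in(65,80):
    P=onz(C1,c,z)[:,:2]
    # flat edge: points with largest u per row, rows mid
    fl=[(c[c[:,1]==r][:,0].max(),r) for r in range(110,134)]
    F=onz(C1,fl,z)[:,:2]; w,v=np.linalg.eigh(np.cov(F.T)); n=v[:,0]*np.sign(v[1,0]);
    d=(F@n).mean()
    arc=P[(P@n)<d-4]
    A=np.c_[2*arc,np.ones(len(arc))]; s=np.linalg.lstsq(A,(arc**2).sum(1),rcond=None)[0]; ctr=s[:2]; r=np.sqrt(s[2]+ctr@ctr)
    print('z',z,'ctr',ctr.round(1),'r',r.round(1),'flat dist',(d-ctr@n).round(1),'normal deg',np.degrees(np.arctan2(n[1],n[0])).round(1))
# foot circle
E
```

```text
w corners
(array([ 403.2, -107.7,   28.1]), array([0.2, 0.2]))
(array([439.1, -68. ,  25.9]), array([0.2, 0.2]))
(array([ 480.6, -102.3,   29.3]), array([0.2, 0.2]))
(array([ 443.7, -146.8,   24.9]), array([0.1, 0.1]))
w strip (array([ 429.4, -120.8,   25.9]), array([0.4, 0.4])) b strip (array([455.8,  37.2,  24.1]), array([0.5, 0.5]))
strip ctr [ 429.3 -119.4] len dir deg 137.8 [ 4.5 29.8]
strip ctr [455.6  38.3] len dir deg 118.7 [ 5.8 31.6]
strip ctr [ 430.2 -119.7] len dir deg 138.0 [ 4.4 29.6]
strip ctr [456.6  37.5] len dir deg 119.0 [ 5.7 30.9]
z 65 ctr [469.5 172.9] r 15.0 flat dist 7.1 normal deg 81.2
z 80 ctr [469.6 172.1] r 14.3 flat dist 6.7 normal deg 81.2
```

White capital is at about (442,-105.6) with its axis at -132°. Black is at about (440,29) at +29°, and the white column is at (469.5,172.5) with its flat at 81°. Picking white first, with tool yaw 138°.

Emit:
step_arm(moves=[0.7,-1,0.5,0,0,1,-1,0.6,-1,0.5,0,0,1,-1,0.5,-1,0.5,0,0,1,-1,0.4,-1,0.5,0,0,1,-1,0.3,-1,0.5,0,0,1,-1,0.2,-1,0.5,0,0,1,-1,0.1,-1,0.5,0,0,1,-1,0,-1,0.5,0,0,1,-1])

```text
time: 3.33
tool_pos: [475.3, -70.1, 159.3]
tcp_rot: [3.14, -0.009, 2.583]
contact_force: [0.6, -0.9, 0.6]
grip_width: 91.9
```

```bash
python3 -c "
from h import *
go([442,-105.6,100],np.radians(138))"
```

```text
t 3.33 pos [475.3 -70.1 159.3] rot [ 3.1397 -0.0087  2.5834] w 91.9 F [ 0.6 -0.9  0.6]
shift units [ 0.45 -2.39  2.96] turn units [ 0.02 -0.13  2.5 ]
```

Emit:
step_arm(moves=[0.2,-0.8,1,0,0,1,-1,0,-0.8,1,0,-0.1,1,-1,-0.1,-0.8,1,0,0,0.5,-1,0,0,0,0,0,0,-1,0,0,0,0,0,0,-1])

```text
time: 3.75
tool_pos: [441.9, -104.2, 96.7]
tcp_rot: [3.14, -0.004, 2.401]
contact_force: [0.7, 0.3, 0.3]
grip_width: 92.0
```

```bash
python3 -c "
from h import *
grab('wrist','w3')
go([442,-105.6,7],np.radians(138))"
```

```text
t 3.8 pos [ 441.8 -104.    96.7] rot [ 3.14   -0.0039  2.4017] w 91.8 F [-0.1  0.3 -0.4]
shift units [-0.08 -0.06  4.49] turn units [ 0.02 -0.06 -0.1 ]
```

View pics/w3.png

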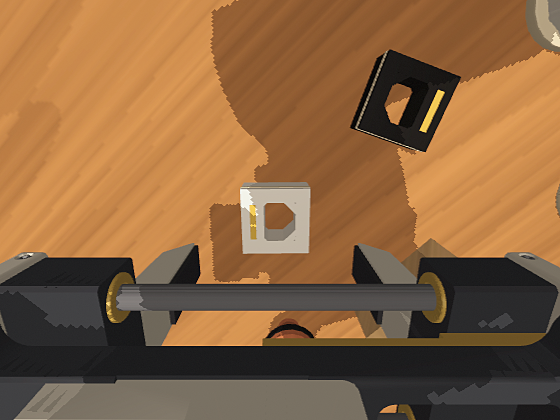

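The white capital is at (275,220), square between the jaws.

```bash
python3 -c "
from h import *
C=cam('wrist'); print(onz(C,[(275,220),(242,187),(310,187),(310,253),(242,253)],28).round(1), proj(C,[442,-105.6,28]))"
```

```text
[[ 441.2 -104.6   28. ]
 [ 403.1 -105.3   28. ]
 [ 439.6  -65.4   28. ]
 [ 483.2 -102.7   28. ]
 [ 444.1 -145.4   28. ]] [[274.79146839 221.43766829]]
```

Emit:
step_arm(moves=[-0.08,-0.06,1,0,0,0,-1,0,0,1,0,0,0,-1,0,0,1,0,0,0,-1,0,0,1,0,0,0,-1,0,0,0.45,0,0,0,-1,0,0,0,0,0,0,-1])

```text
time: 4.3
tool_pos: [452.4, -101.6, 11.9]
tcp_rot: [3.133, 0.012, 2.415]
contact_force: [0.4, 0.7, 1.1]
grip_width: 92.0
```

```bash
python3 -c "
from h import *
go([442,-105.6,7],np.radians(138))"
```

```text
t 4.3 pos [ 452.4 -101.6   11.9] rot [3.1328 0.0122 2.415 ] w 92.0 F [0.4 0.7 1.1]
shift units [ 0.26 -0.5   0.24] turn units [0.13 0.17 0.09]
```

Emit:
step_arm(moves=[0.26,-0.5,0,0.13,0.17,0.1,-1,0,0,0,0,0,0,-1,0,0,0,0,0,0,-1])

```text
time: 4.55
tool_pos: [443.1, -105.1, 14.2]
tcp_rot: [3.142, 0.002, 2.411]
contact_force: [0.2, -0.5, -0.1]
grip_width: 91.8
```

```bash
python3 -c "
from h import *
go([441.7,-105.2,7],np.radians(138))"
```

```text
t 4.55 pos [ 443.1 -105.1   14.2] rot [3.1416e+00 2.2000e-03 2.4108e+00] w 91.8 F [ 0.2 -0.5 -0.1]
shift units [ 0.05 -0.05  0.36] turn units [0.   0.03 0.03]
```

Down to z = 7, then close.

Emit:
step_arm(moves=[0.05,-0.05,0.36,0,0,0,-1,0,0,0,0,0,0,-1,0,0,0,0,0,0,1,0,0,0,0,0,0,1,0,0,0,0,0,0,1,0,0,0,0,0,0,1,0,0,0,0,0,0,1,0,0,0,0,0,0,1])

```text
time: 5.22
tool_pos: [443.3, -106.3, 9.1]
tcp_rot: [3.14, 0.008, 2.41]
contact_force: [0.6, -0.6, -0.2]
grip_width: 56.4
```

Emit:
step_arm(moves=[0,0,0,0,0,0,1,0,0,0,0,0,0,1])

```text
time: 5.38
tool_pos: [443.3, -106.2, 9.1]
tcp_rot: [3.14, 0.007, 2.41]
contact_force: [0.6, -0.7, 0.8]
grip_width: 55.7
```

```bash
python3 -c "
from h import *
go([441.7,-105.2,7],np.radians(138))"
```

```text
t 5.38 pos [ 443.3 -106.2    9.1] rot [3.1397 0.0074 2.4099] w 55.7 F [ 0.6 -0.7  0.8]
shift units [ 0.09 -0.02  0.1 ] turn units [0.03 0.11 0.02]
```

Gripped at 55.7 mm. Lifting.

Emit:
step_arm(moves=[0,0,-1,0,0,0,1,0,0,-1,0,0,0,1,0,0,-1,0,0,0,1,0,0,-1,0,0,0,1,0,0,-1,0,0,0,1,0,0,-1,0,0,1,1,0,0,-1,0,0,1,1,0,0,0,0,0,1,1])

```text
time: 6.05
tool_pos: [439.6, -104.6, 152.7]
tcp_rot: [-3.14, -0.001, 2.194]
contact_force: [1.3, 0.0, -1.5]
grip_width: 55.9
```

Emit:
step_arm(moves=[0,0,0,0,0,1,1,0,0,0,0,0,1,1,0,0,0,0,0,1,1,0,0,0,0,0,1,1,0,0,0,0,0,1,1,0,0,0,0,0,1,1,0,0,0,0,0,1,1,0,0,0,0,0,1,1])

```text
time: 6.72
tool_pos: [438.1, -103.8, 153.0]
tcp_rot: [-3.139, -0.001, 1.607]
contact_force: [0.7, -0.4, -1.3]
grip_width: 55.3
```

```bash
python3 -c "
from h import *
grab('wrist','w4')
go([469.5,172.5,140],np.radians(-8.8))"
```

```text
t 6.77 pos [ 438.1 -103.8  153. ] rot [-3.1385e+00 -8.0000e-04  1.6026e+00] w 56.0 F [ 0.1 -0.5 -1.3]
shift units [13.76  2.01  0.65] turn units [-0.04  0.03 25.16]
```

View pics/w4.png

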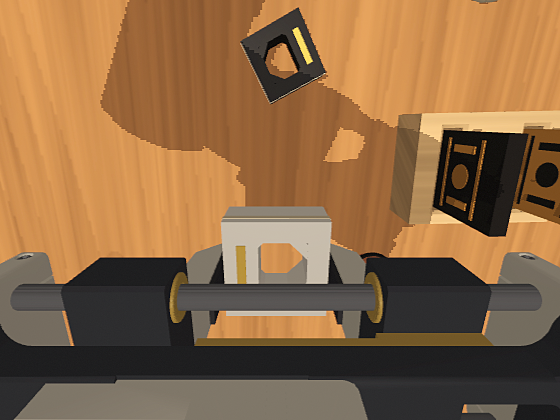

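The capital is held squarely, with the strip on the left at (241,265). The far top edge is at row 220 and the near edge at row 316. I'll compute the offset in the hand.

```bash
python3 -c "
from h import *
c=get_calibration('wrist');M=c['mount'];C=(c['mtx'],M[:3,:3],M[:3,3])
im=cv2.imread('pics/w4.png');print(im[205:235,300].tolist()); print(im[305:322,300].tolist())
print(onz(C,[(222,220),(331,220),(331,316),(222,316),(241,265)],-19).round(1))"
```

```text
[[48, 97, 156], [90, 118, 149], [125, 135, 139], [119, 132, 141], [118, 132, 141], [118, 131, 140], [119, 133, 142], [118, 132, 141], [118, 132, 141], [120, 133, 142], [115, 130, 140], [89, 116, 131], [87, 112, 127], [139, 174, 194], [118, 129, 136], [117, 130, 138], [111, 124, 133], [167, 182, 193], [177, 194, 205], [174, 190, 201], [174, 190, 201], [173, 189, 201], [173, 189, 201], [174, 190, 200], [172, 189, 200], [173, 189, 200], [172, 190, 200], [172, 190, 200], [173, 189, 200], [172, 190, 200]]
[[83, 84, 88], [84, 85, 90], [83, 86, 89], [81, 82, 85], [71, 72, 73], [91, 96, 102], [184, 202, 214], [173, 189, 201], [171, 187, 198], [173, 188, 197], [185, 192, 193], [75, 151, 227], [84, 155, 224], [88, 157, 223], [88, 157, 223], [88, 154, 223], [89, 155, 223]]
[[ 30.  -25.9 -19. ]
 [ 30.   29.  -19. ]
 [-26.9  32.1 -19. ]
 [-26.8 -29.  -19. ]
 [  4.9 -17.2 -19. ]]
```

Emit:
step_arm(moves=[0.9,0.1,0,0,0,1,1,0.9,0.2,0,0,0,1,1,0.9,0.3,0,0,0,1,1,0.9,0.3,0,0,0,1,1,0.9,0.4,0,0,0,1,1,0.9,0.4,0,0,0,1,1,0.8,-0.3,0,0,0,1,1,0.8,-0.5,0,0,0,1,1])

```text
time: 7.43
tool_pos: [486.2, 34.6, 151.0]
tcp_rot: [-3.135, 0.003, 1.027]
contact_force: [-0.3, 0.0, -0.2]
grip_width: 55.5
```

```bash
python3 -c "
from h import *
go([469.5,172.5,140],np.radians(-8.8))"
```

```text
t 7.43 pos [486.2  34.6 151. ] rot [-3.1351  0.0034  1.0271] w 55.5 F [-0.3  0.  -0.2]
shift units [ 5.47 -4.28  0.56] turn units [-0.05  0.1  16.91]
```

Emit:
step_arm(moves=[0.6,-0.7,0,0,0,1,1,0.5,-0.8,0,0,0,1,1,0.4,-0.9,0,0,0,1,1,0.3,-0.9,0,0,0,1,1,0.2,-0.9,0,0,0,1,1,0,-0.8,0,0,0,1,1,0,-0.3,0,0,0,1,1,0,0,0,0,0,1,1])

```text
time: 8.1
tool_pos: [427.7, 145.4, 149.0]
tcp_rot: [-3.135, 0.011, 0.458]
contact_force: [-0.1, -0.1, -2.4]
grip_width: 55.9
```

Emit:
step_arm(moves=[0,0,0,0,0,1,1,0,0,0,0,0,1,1,0,0,0,0,0,1,1,0,0,0,0,0,1,1,0,0,0,0,0,1,1,0,0,0,0,0,1,1,0,0,0,0,0,1,1,0,0,0,0,0,1,1])

```text
time: 8.77
tool_pos: [424.4, 146.4, 147.2]
tcp_rot: [3.139, 0.019, -0.111]
contact_force: [-0.4, -0.5, -1.6]
grip_width: 55.9
```

```bash
python3 -c "
from h import *
go([467.7,172.3,130],np.radians(-8.8))"
```

```text
t 8.77 pos [424.4 146.4 147.2] rot [ 3.1394  0.0188 -0.1108] w 55.9 F [-0.4 -0.5 -1.6]
shift units [ 2.02 -1.53  0.82] turn units [0.04 0.27 0.61]
```

Emit:
step_arm(moves=[0.7,-0.6,0.2,0,0.1,0.6,1,0.7,-0.5,0.2,0,0.1,0,1,0.6,-0.4,0.2,0,0.1,0,1,0,0,0,0,0,0,1,0,0,0,0,0,0,1])

```text
time: 9.18
tool_pos: [467.6, 170.9, 133.1]
tcp_rot: [3.137, 0.001, -0.151]
contact_force: [-0.5, -0.6, -1.4]
grip_width: 55.3
```

```bash
python3 -c "
from h import *
grab('wrist','w5')
go([467.7,172.3,110],np.radians(-8.8))"
```

```text
t 9.23 pos [467.5 170.8 133.1] rot [ 3.1375e+00  3.0000e-04 -1.5130e-01] w 55.5 F [ 0.1 -0.9 -1.3]
shift units [-0.   -0.08  1.16] turn units [0.06 0.   0.03]
```

View pics/w5.png

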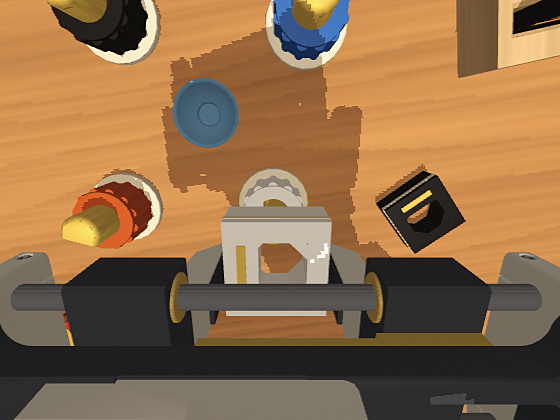

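The white column's foot and shaft show behind the capital at (272,188). I'll check the lateral offset from it.

```bash
python3 - <<'E'
from an import *
im=cv2.imread('pics/w5.png');C=cam('wrist')
cv2.imwrite('pics/w5a.png',cv2.resize(im[160:240,210:350],None,fx=5,fy=5,interpolation=cv2.INTER_CUBIC))
hsv=cv2.cvtColor(im,cv2.COLOR_BGR2HSV)
for r in range(178,206,3):
    row=np.nonzero(hsv[r,225:325,1]<110)[0]+225
    print(r,row.min(),row.max(),(row.min()+row.max())/2, onz(C,[((row.min()+row.max())/2,r)],5).round(1))
# same in w1: foot mask
im=cv2.imread('pics/w1.png');C=pickle.load(open('w1.pkl','rb'))
hsv=cv2.cvtColor(im,cv2.COLOR_BGR2HSV)
m=np.zeros(im.shape[:2],np.uint8); m[85:160,250:330]=(hsv[85:160,250:330,1]<115); 
c=cv2.convexHull(max(cv2.findContours(m,cv2.RETR_EXTERNAL,cv2.CHAIN_APPROX_NONE)[0],key=len))
e=cv2.fitEllipse(c);print(e, onz(C,[e[0]],5).round(1))
E
```

```text
178 249 298 273.5 [[494.4 167.1   5. ]]
181 246 300 273.0 [[491.5 168.    5. ]]
184 244 302 273.0 [[488.5 168.5   5. ]]
187 242 303 272.5 [[485.5 169.4   5. ]]
190 241 305 273.0 [[482.4 169.4   5. ]]
193 240 306 273.0 [[479.4 169.9   5. ]]
196 239 306 272.5 [[476.4 170.9   5. ]]
199 239 307 273.0 [[473.2 170.9   5. ]]
202 239 307 273.0 [[470.1 171.4   5. ]]
205 239 306 272.5 [[467.  172.4   5. ]]
((287.7283935546875, 120.90714263916016), (56.73218536376953, 58.86756134033203), 10.657195091247559) [[468.5 171.8   5. ]]
```

View pics/w5a.png

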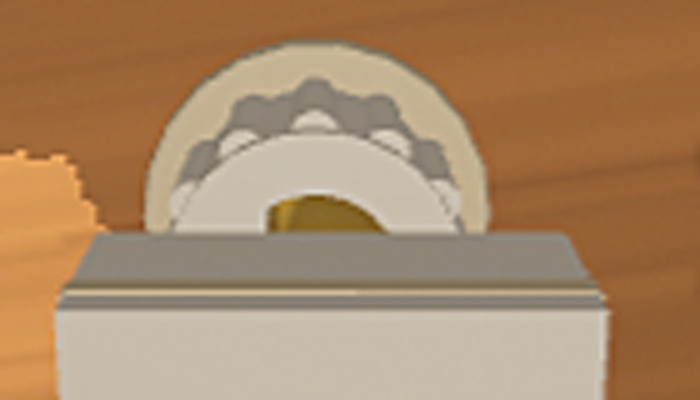

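Emit:
step_arm(moves=[0,-0.1,0.5,0.06,0,0.03,1,0,0,0.5,0,0,0,1,0,0,0.5,0,0,0,1,0,0,0,0,0,0,1,0,0,0,0,0,0,1])

```text
time: 9.65
tool_pos: [464.9, 171.3, 102.4]
tcp_rot: [3.141, 0.002, -0.151]
contact_force: [0.3, -0.2, -2.2]
grip_width: 55.6
```

```bash
python3 -c "
from h import *
go([467.1,172.7,59],np.radians(-8.8))"
```

```text
t 9.65 pos [464.9 171.3 102.4] rot [ 3.1406e+00  2.3000e-03 -1.5100e-01] w 55.6 F [ 0.3 -0.2 -2.2]
shift units [ 0.1  -0.09  2.17] turn units [0.01 0.03 0.04]
```

Emit:
step_arm(moves=[0.12,-0.09,0.2,0,0.03,0.04,1,0.04,0,0.3,0,0,0,1,0.03,0,0.3,0,0,0,1,0.03,0,0.3,0,0,0,1])

```text
time: 9.98
tool_pos: [468.9, 172.6, 81.2]
tcp_rot: [3.141, 0.001, -0.154]
contact_force: [-7.1, 1.6, 2.4]
grip_width: 55.7
```

```bash
python3 -c "
from h import *
go([467.1,172.7,59],np.radians(-8.8))"
```

```text
t 9.98 pos [468.9 172.6  81.2] rot [ 3.1413e+00  5.0000e-04 -1.5400e-01] w 55.7 F [-7.1  1.6  2.4]
shift units [-0.09  0.01  1.11] turn units [ 0.    0.01 -0.01]
```

The capital is on the post, 12 mm down. I'll ease x back and continue.

Emit:
step_arm(moves=[-0.09,0,0.2,0,0,0,1,-0.02,0,0.3,0,0,0,1,0,0,0.3,0,0,0,1,0,0,0.15,0,0,0,1,0,0,0,0,0,0,1])

```text
time: 10.4
tool_pos: [466.5, 172.9, 59.3]
tcp_rot: [3.141, 0.001, -0.154]
contact_force: [-2.6, -0.2, 6.1]
grip_width: 55.6
```

```bash
python3 -c "
from h import *
go([467.1,172.7,59],np.radians(-8.8))"
```

```text
t 10.4 pos [466.5 172.9  59.3] rot [ 3.141e+00  8.000e-04 -1.536e-01] w 55.6 F [-2.6 -0.2  6.1]
shift units [0.03 0.01 0.01] turn units [0.01 0.01 0.  ]
```

Seated, with Fz +6 N at z = 59.3. Opening and rising.

Emit:
step_arm(moves=[0,0,0,0,0,0,-1,0,0,0,0,0,0,-1,0,0,0,0,0,0,-1,0,0,0,0,0,0,-1,0,0,-0.5,0,0,0,-1,0,0,-1,0,0,0,-1,0,0,-1,0,0,0,-1,0,0,-1,0,0,0,-1])

```text
time: 11.07
tool_pos: [465.3, 172.3, 129.9]
tcp_rot: [3.139, 0.006, -0.154]
contact_force: [0.3, 0.4, 0.5]
grip_width: 91.7
```

Emit:
step_arm(moves=[-0.5,0,-1,0,0,0,-1,-0.5,0,-1,0,0,0,-1,0,0,-1,0,0,0,-1,0,0,-1,0,0,0,-1,0,0,0,0,0,0,-1,0,0,0,0,0,0,-1])

```text
time: 11.57
tool_pos: [446.9, 176.0, 223.3]
tcp_rot: [-3.14, -0.006, -0.154]
contact_force: [0.4, 0.5, -0.0]
grip_width: 91.6
```

```bash
python3 -c "
from h import *
import pickle
im,C=grab('wrist','w6')
pickle.dump(C,open('w6.pkl','wb'))
go([440,29,100])"
```

```text
t 11.62 pos [447.2 176.1 223.4] rot [-3.1395 -0.007  -0.154 ] w 91.4 F [0.6 0.2 1.5]
shift units [0.73 7.33 6.16] turn units [-0.03 -0.1   0.  ]
```

View pics/w6.png

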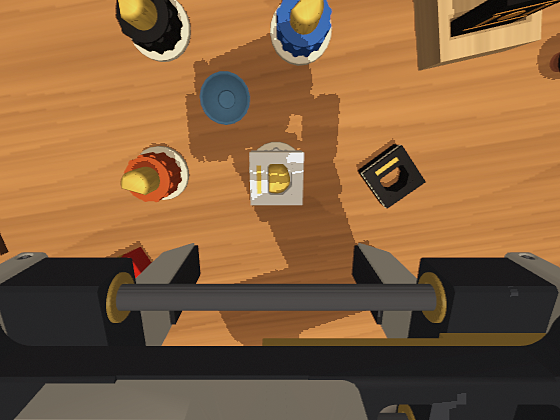

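The white capital sits on its column at (276,179). Next I'll go over the black column.

Emit:
step_arm(moves=[0.9,-1,0,0,0,0,-1,0.9,-1,0,0,0,0,-1,0.9,-1,0,0,0,0,-1,0.9,-1,0,0,0,0,-1,0.8,-0.8,0,0,0,0,-1,0,0,0,0,0,0,-1,0,0,0,0,0,0,-1])

```text
time: 12.2
tool_pos: [549.3, 259.1, 216.6]
tcp_rot: [3.138, 0.004, -0.156]
contact_force: [0.3, 0.9, -0.5]
grip_width: 91.6
```

```bash
python3 -c "
from h import *
import pickle
im,C=grab('wrist','w7')
pickle.dump(C,open('w7.pkl','wb'))
go([440,29,100])"
```

```text
t 12.25 pos [549.  258.9 216.5] rot [ 3.1378  0.0043 -0.156 ] w 91.7 F [-0.5 -0.5  0. ]
shift units [-3.57 12.18  5.88] turn units [0.05 0.06 0.  ]
```

View pics/w7.png

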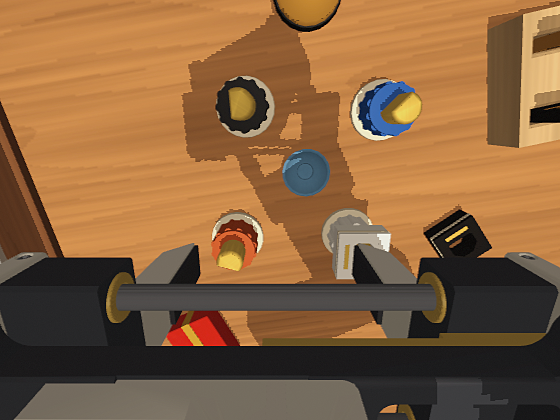

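Black column at (244,106), with the post's flat facing left at u≈230. Fitting it.

```bash
python3 - <<'E'
from an import *
im=cv2.imread('pics/w7.png');C=pickle.load(open('w7.pkl','rb'));print(C[2].round(0))
hsv=cv2.cvtColor(im,cv2.COLOR_BGR2HSV)
x0,y0,x1,y1=205,66,285,146
cv2.imwrite('pics/w7a.png',cv2.resize(im[y0:y1,x0:x1],None,fx=7,fy=7,interpolation=cv2.INTER_CUBIC))
m=np.zeros(im.shape[:2],np.uint8); m[y0:y1,x0:x1]=(hsv[y0:y1,x0:x1,1]<110)
c=cv2.convexHull(np.argwhere(m)[:,::-1].astype(np.int32))
e=cv2.fitEllipse(c);print('foot',e,onz(C,[e[0]],5).round(1))
b=np.zeros_like(m); b[y0:y1,x0:x1]=brass(im)[y0:y1,x0:x1]
mm=max(comps(b),key=lambda t:t[0][4]); print(mm[0])
c=max(cv2.findContours(mm[2].astype(np.uint8),cv2.RETR_EXTERNAL,cv2.CHAIN_APPROX_NONE)[0],key=len)[:,0]
s=mm[0]
for z in(65,80):
    P=onz(C,c,z)[:,:2]
    rows=range(s[1]+6,s[1]+s[3]-6)
    fl=[(c[c[:,1]==r][:,0].min(),r) for r in rows]
    if z==65: print(fl)
    F=onz(C,fl,z)[:,:2]; w,v=np.linalg.eigh(np.cov(F.T)); n=v[:,0]*np.sign(v[1,0]); d=(F@n).mean()
    arc=P[(P@n)<d-4]
    A=np.c_[2*arc,np.ones(len(arc))]; q=np.linalg.lstsq(A,(arc**2).sum(1),rcond=None)[0]; ctr=q[:2]; r=np.sqrt(q[2]+ctr@ctr)
    print('z',z,'ctr',ctr.round(1),'r',r.round(1),'flat',(d-ctr@n).round(1),'deg',np.degrees(np.arctan2(n[1],n[0])).round(1))
# post top from w2/top for height: black post top triangulation
E
```

```text
[629. 246. 374.]
foot ((244.86392211914062, 106.07506561279297), (58.24214172363281, 62.109466552734375), 163.9291229248047) [[651.4 278.2   5. ]]
[228  87  28  34 746]
[(np.int32(229), 93), (np.int32(229), 94), (np.int32(229), 95), (np.int32(229), 96), (np.int32(229), 97), (np.int32(229), 98), (np.int32(229), 99), (np.int32(229), 100), (np.int32(229), 101), (np.int32(229), 102), (np.int32(230), 103), (np.int32(230), 104), (np.int32(230), 105), (np.int32(230), 106), (np.int32(230), 107), (np.int32(230), 108), (np.int32(230), 109), (np.int32(230), 110), (np.int32(230), 111), (np.int32(230), 112), (np.int32(231), 113), (np.int32(231), 114)]
z 65 ctr [650.4 278. ] r 15.4 flat 9.7 deg 83.9
z 80 ctr [649.3 276.5] r 14.7 flat 9.2 deg 83.9
```

View pics/w7a.png

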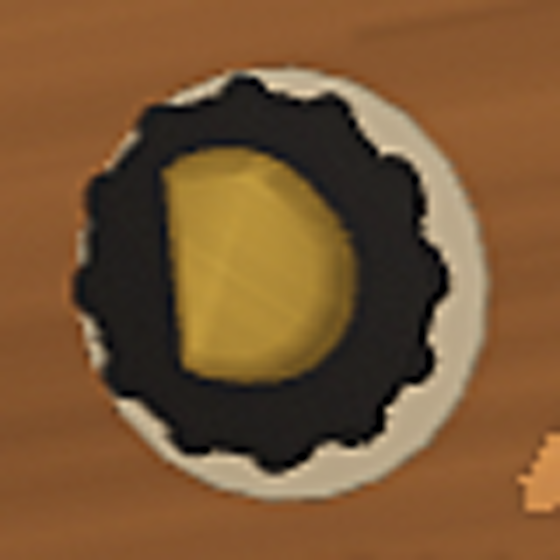

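Black column at about (650.5,277.7), flat at 84°. Going to the black capital with tool yaw 29°.

Emit:
step_arm(moves=[-0.4,1,0,0,0,-1,-1,-0.5,1,0,0,0,-1,-1,-0.6,1,0,0,0,-1,-1,-0.6,1,0,0,0,-1,-1,-0.7,1,0.3,0,0,-1,-1,-0.8,1,0.5,0,0,-1,-1,-0.9,1,0.8,0,0,-1,-1,-1,1,0.8,0,0,-1,-1])

```text
time: 12.92
tool_pos: [446.4, 79.8, 167.7]
tcp_rot: [3.14, 0.006, 0.431]
contact_force: [0.9, -0.4, 0.1]
grip_width: 91.8
```

```bash
python3 -c "
from h import *
go([440.3,29.3,100],np.radians(28.8))"
```

```text
t 12.92 pos [446.4  79.8 167.7] rot [3.1402 0.0063 0.431 ] w 91.8 F [ 0.9 -0.4  0.1]
shift units [-1.31  2.16  3.4 ] turn units [ 0.02  0.09 -1.03]
```

Emit:
step_arm(moves=[-0.5,0.7,0.9,0,0,-1,-1,-0.5,0.7,0.9,0,0.1,0,-1,-0.3,0.6,0.9,0,0,0,-1,0,0,0.3,0,0,0,-1,0,0,0,0,0,0,-1,0,0,0,0,0,0,-1])

```text
time: 13.42
tool_pos: [429.4, 25.4, 104.6]
tcp_rot: [-3.139, 0.006, 0.501]
contact_force: [0.5, 0.1, 0.5]
grip_width: 91.8
```

```bash
python3 -c "
from an import *
im,C=grab('wrist','w8')
go([440.3,29.3,100],np.radians(28.8))
print(proj(C,[440.3,29.3,28]))
for s,c,m in comps(brass(im)[:270],40): print(s,c)
"
```

```text
t 13.47 pos [429.6  25.7 104.8] rot [-3.1395  0.0057  0.5015] w 91.9 F [0.6 0.7 0.5]
shift units [0.56 0.1  0.23] turn units [-0.03  0.08 -0.02]
[[275.83165944 205.9775455 ]]
[ 42  27  30  52 495] [56.42424242 52.2020202 ]
[  62   44   55   59 2208] [90.08288043 75.42300725]
[258 182  38   6 228] [276.5 184.5]
```

View pics/w8.png

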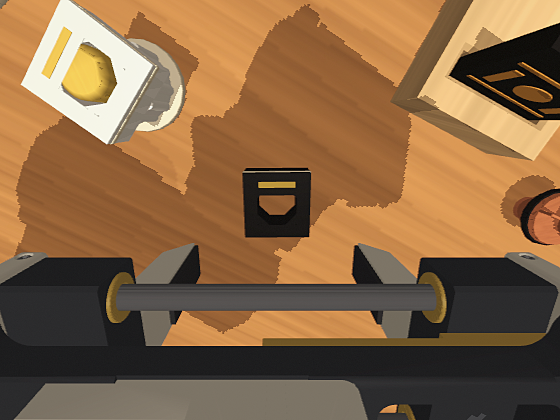

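The black capital is at (277,206), aligned and matching the prediction of (276,206). Descending.

Emit:
step_arm(moves=[0.5,0.1,0.4,0,0.08,0,-1,0,0,0.7,0,0,0,-1,0,0,0.7,0,0,0,-1,0,0,0.7,0,0,0,-1,0,0,0.7,0,0,0,-1,0,0,0.7,0,0,0,-1,0,0,0.4,0,0,0,-1,0,0,0,0,0,0,-1])

```text
time: 14.13
tool_pos: [451.2, 35.3, 19.0]
tcp_rot: [3.134, -0.018, 0.509]
contact_force: [0.0, -0.1, -0.2]
grip_width: 92.1
```

```bash
python3 -c "
from h import *
go([440.3,29.3,8],np.radians(28.8))"
```

```text
t 14.13 pos [451.2  35.3  19. ] rot [ 3.1336 -0.0184  0.5091] w 92.1 F [ 0.  -0.1 -0.2]
shift units [-0.63 -0.01  0.54] turn units [ 0.11 -0.26  0.09]
```

Emit:
step_arm(moves=[-0.6,0,0,0.1,-0.25,0.1,-1,0,0,0,0,0,0,-1,0,0,0.4,0,0,0,-1,0,0,0,0,0,0,-1])

```text
time: 14.47
tool_pos: [441.7, 29.7, 11.8]
tcp_rot: [3.139, -0.002, 0.503]
contact_force: [-0.6, -0.7, -0.7]
grip_width: 91.8
```

```bash
python3 -c "
from h import *
go([440.3,29.3,8],np.radians(28.8))"
```

```text
t 14.47 pos [441.7  29.7  11.8] rot [ 3.1394e+00 -2.3000e-03  5.0290e-01] w 91.8 F [-0.6 -0.7 -0.7]
shift units [-0.07 -0.01  0.19] turn units [ 0.03 -0.03  0.  ]
```

Emit:
step_arm(moves=[-0.07,0,0.18,0,0,0,-1,0,0,0,0,0,0,1,0,0,0,0,0,0,1,0,0,0,0,0,0,1,0,0,0,0,0,0,1,0,0,0,0,0,0,1,0,0,0,0,0,0,1,0,0,0,0,0,0,1])

```text
time: 15.13
tool_pos: [441.3, 28.7, 8.8]
tcp_rot: [3.138, -0.005, 0.502]
contact_force: [0.3, -0.4, -1.5]
grip_width: 55.8
```

```bash
python3 -c "
from h import *
go([440.3,29.3,8],np.radians(28.8))"
```

```text
t 15.13 pos [441.3  28.7   8.8] rot [ 3.1379 -0.0046  0.5022] w 55.8 F [ 0.3 -0.4 -1.5]
shift units [-0.03 -0.05  0.04] turn units [ 0.05 -0.07 -0.01]
```

Emit:
step_arm(moves=[0,0,-1,0,0,0,1,0,0,-1,0,0,0,1,0,0,-1,0,0,0,1,0,0,-1,0,0,0,1,0,0,-1,0,0,0,1,0,0,-1,0,0,-1,1,0,0,-1,0,0,-1,1,0,0,0,0,0,-1,1])

```text
time: 15.8
tool_pos: [438.1, 29.2, 153.2]
tcp_rot: [-3.14, 0.002, 0.718]
contact_force: [0.8, -0.0, -0.5]
grip_width: 55.9
```

```bash
python3 -c "
from h import *
im,C=grab('wrist','w9')
go([650.5,277.7,150],np.radians(84))"
```

```text
t 15.85 pos [437.3  29.2 151.8] rot [-3.1389e+00  3.1000e-03  7.2240e-01] w 55.6 F [-0.3  0.2 -2.4]
shift units [16.21 -2.27  0.05] turn units [ -0.05   0.03 -10.65]
```

View pics/w9.png

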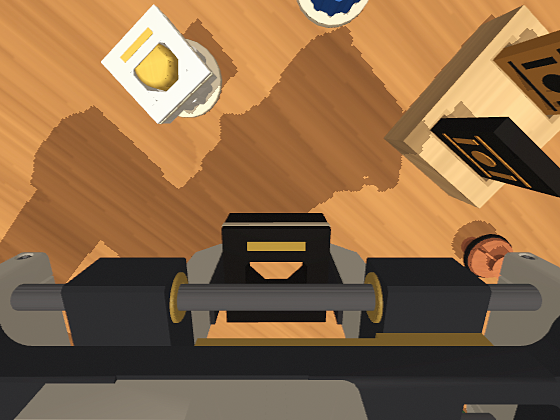

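The black capital is held. Its far edge is at row 226 and near edge at 321, so it sits about 1 mm back of centre. Moving to the black column.

Emit:
step_arm(moves=[1,-0.2,0,0,0,-1,1,1,0,0,0,0,-1,1,1,0,0,0,0,-1,1,1,0.1,0,0,0,-1,1,1,0.2,0,0,0,-1,1,1,0.3,0,0,0,-1,1,1,0.4,0,0,0,-1,1,1,0.5,0,0,0,-1,1])

```text
time: 16.52
tool_pos: [548.8, 152.0, 145.8]
tcp_rot: [-3.127, 0.006, 1.288]
contact_force: [0.6, -0.7, -0.7]
grip_width: 55.6
```

```bash
python3 -c "
from h import *
go([650,278.7,140],np.radians(84))"
```

```text
t 16.52 pos [548.8 152.  145.8] rot [-3.1266  0.0064  1.2877] w 55.6 F [ 0.6 -0.7 -0.7]
shift units [7.5  3.09 0.2 ] turn units [-0.22  0.07 -2.56]
```

Emit:
step_arm(moves=[1,0.5,0,-0.2,0,-1,1,1,0.5,0,0,0,-1,1,1,0.5,0,0,0,-0.5,1,1,0.4,0,0,0,0,1,0.8,0.3,0,0,0,0,1,0.5,0.2,0,0,0,0,1,0,0,0,0,0,0,1,0,0,0,0,0,0,1])

```text
time: 17.18
tool_pos: [613.7, 255.1, 133.0]
tcp_rot: [-3.125, 0.011, 1.465]
contact_force: [-0.0, -0.3, -1.3]
grip_width: 55.8
```

```bash
python3 -c "
from h import *
im,C=grab('wrist','w10')
go([650,278.7,120],np.radians(84))"
```

```text
t 17.23 pos [613.4 254.9 132.8] rot [-3.1248  0.0109  1.4645] w 55.6 F [ 0.2 -0.6 -1.9]
shift units [1.38 1.7  0.6 ] turn units [-0.24  0.16 -0.02]
```

View pics/w10.png

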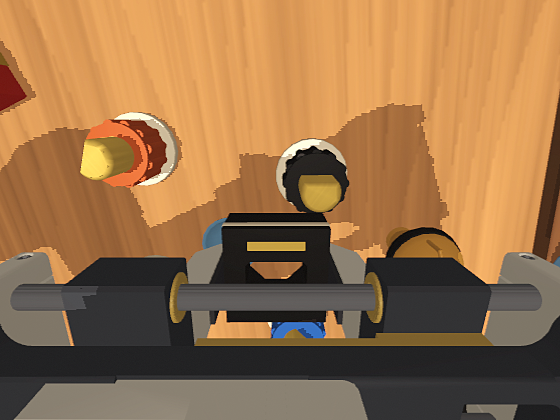

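The black column is in view: foot (312,172), post top (321,193), flat upward. Refining from this view.

```bash
python3 - <<'E'
from an import *
im=cv2.imread('pics/w10.png');C=cam('wrist');hsv=cv2.cvtColor(im,cv2.COLOR_BGR2HSV)
cv2.imwrite('pics/w10a.png',cv2.resize(im[130:220,265:365],None,fx=6,fy=6,interpolation=cv2.INTER_CUBIC))
b=np.zeros(im.shape[:2],np.uint8); b[165:216,290:350]=brass(im)[165:216,290:350]
s,c,m=max(comps(b),key=lambda t:t[0][4]); print('post',s,c)
cols=range(s[0]+6,s[0]+s[2]-6)
fl=[(u,np.nonzero(m[:,u])[0].min()) for u in cols]; print([int(v) for u,v in fl])
F=onz(C,fl,80)[:,:2];w,v=np.linalg.eigh(np.cov(F.T));n=v[:,0]*np.sign(v[1,0]);print('normal',np.degrees(np.arctan2(n[1],n[0])))
m=np.zeros(im.shape[:2],np.uint8); m[135:216,270:355]=(hsv[135:216,270:355,1]<100)
ys,xs=np.nonzero(m[:,:]); 
for r in range(142,180,4):
    row=xs[ys==r]; print(r,row.min(),row.max(),onz(C,[((row.min()+row.max())/2,r)],5)[0].round(1),end=' ')
h=cv2.convexHull(np.c_[xs,ys][ys<172].astype(np.int32))
e=cv2.fitEllipse(np.r_[[p[0] for p in h if p[0][1]<168]].astype(np.float32));print('foot',e,onz(C,[e[0]],5))
p,r=tri([(C,(321,193)),(pickle.load(open('w7.pkl','rb')),(242,104))]);print('post top tri',p.round(1),r)
E
```

```text
post [ 298  175   44   37 1344] [319.22842262 191.71056548]
[175, 175, 175, 175, 175, 175, 175, 175, 175, 175, 175, 175, 175, 175, 175, 175, 175, 175, 175, 175, 175, 175, 175, 175, 175, 175, 175, 175, 175, 176, 177, 179]
normal 81.77260166370324
142 296 327 [652.7 308.8   5. ] 146 290 334 [652.9 305.    5. ] 150 285 338 [652.2 301.3   5. ] 154 282 341 [651.9 297.5   5. ] 158 280 343 [651.6 293.7   5. ] 162 278 344 [650.9 289.9   5. ] 166 277 345 [650.6 286.    5. ] 170 276 346 [650.3 282.1   5. ] 174 276 346 [650.1 278.1   5. ] 178 276 346 [649.8 274.1   5. ] foot ((311.1933288574219, 172.21078491210938), (68.01517486572266, 70.4130630493164), 75.66596984863281) [[650.36724284 279.87383379   5.        ]]
post top tri [650.5 275.   70.1] [np.float64(0.6927897620479613), np.float64(0.692789762048208)]
```

View pics/w10a.png

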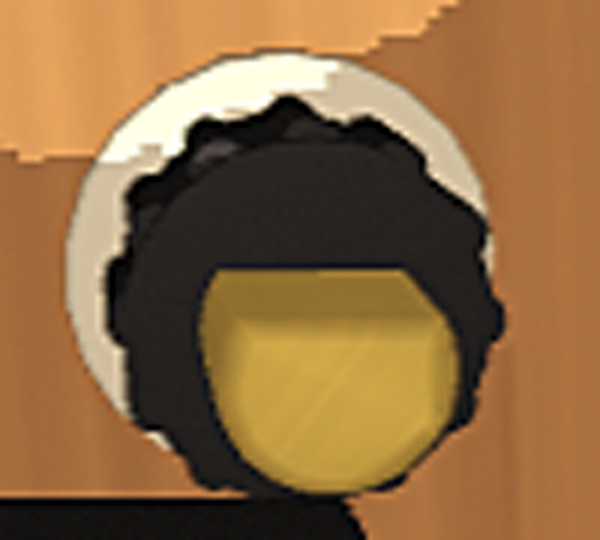

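Emit:
step_arm(moves=[0.7,0.8,0.1,-0.2,0.15,0,1,0.7,0.8,0.1,0,0,0,1,0,0.1,0.1,0,0,0,1,0,0,0,0,0,0,1,0,0,0,0,0,0,1])

```text
time: 17.65
tool_pos: [648.7, 274.8, 124.7]
tcp_rot: [-3.134, 0.004, 1.458]
contact_force: [-0.0, 0.3, -1.3]
grip_width: 55.7
```

```bash
python3 -c "
from h import *
go([649.8,279.7,100],np.radians(84))"
```

```text
t 17.65 pos [648.7 274.8 124.7] rot [-3.1342  0.0035  1.4584] w 55.7 F [-0.   0.3 -1.3]
shift units [0.26 0.04 1.23] turn units [-0.11  0.05 -0.11]
```

Emit:
step_arm(moves=[0.26,0.04,0.3,-0.1,0.05,-0.1,1,0,0,0.4,0,0,0,1,0,0,0.3,0,0,0,1,0,0,0,0,0,0,1])

```text
time: 17.98
tool_pos: [648.4, 278.0, 103.4]
tcp_rot: [-3.141, 0.001, 1.464]
contact_force: [-0.0, 0.4, -2.3]
grip_width: 55.9
```

```bash
python3 -c "
from h import *
im,C=grab('wrist','w11')
go([649.8,279.7,58.8],np.radians(84))"
```

```text
t 18.03 pos [648.6 278.  103.8] rot [-3.1409e+00  5.0000e-04  1.4640e+00] w 56.1 F [-0.5  0.4 -1. ]
shift units [0.09 0.05 2.25] turn units [-0.01  0.01 -0.03]
```

View pics/w11.png

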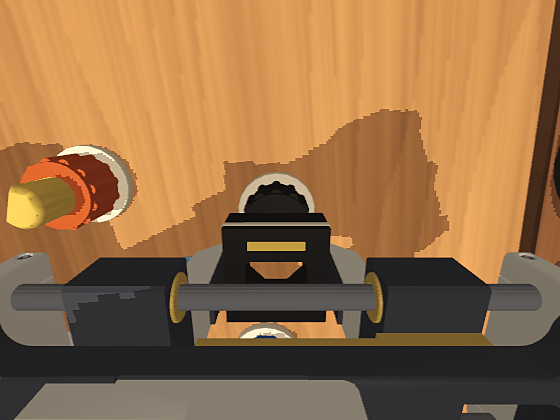

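The capital is lined up over the column, whose foot shows at (277,190). Descending gently.

Emit:
step_arm(moves=[0.12,0.05,0.2,0,0,0,1,0.02,0,0.3,0,0,0,1,0.02,0,0.3,0,0,0,1,0.02,0,0.3,0,0,0,1])

```text
time: 18.37
tool_pos: [650.5, 281.7, 82.1]
tcp_rot: [3.14, -0.0, 1.464]
contact_force: [-2.6, -2.0, -0.2]
grip_width: 56.1
```

```bash
python3 -c "
from h import *
go([649.8,279.7,58.8],np.radians(84))"
```

```text
t 18.37 pos [650.5 281.7  82.1] rot [ 3.1401 -0.      1.464 ] w 56.1 F [-2.6 -2.  -0.2]
shift units [-0.1  -0.03  1.16] turn units [ 0.02 -0.   -0.03]
```

Emit:
step_arm(moves=[-0.08,-0.03,0.3,0,0,0,1,-0.02,0,0.3,0,0,0,1,0,0,0.3,0,0,0,1,0,0,0.15,0,0,0,1,0,0,0.05,0,0,0,1,0,0,0,0,0,0,1])

```text
time: 18.87
tool_pos: [649.3, 279.6, 59.0]
tcp_rot: [3.141, -0.0, 1.464]
contact_force: [-0.2, -0.5, -1.4]
grip_width: 55.7
```

```bash
python3 -c "
from h import *
go([649.8,279.7,58.8],np.radians(84))"
```

```text
t 18.87 pos [649.3 279.6  59. ] rot [ 3.1405e+00 -1.0000e-04  1.4643e+00] w 55.7 F [-0.2 -0.5 -1.4]
shift units [0.01 0.03 0.01] turn units [ 0.02 -0.   -0.03]
```

Nearly seated, with no contact force yet. I'll press 1 mm more, release, rise and check.

Emit:
step_arm(moves=[0,0,0.06,0,0,0,1,0,0,0,0,0,0,1,0,0,0,0,0,0,-1,0,0,0,0,0,0,-1,0,0,0,0,0,0,-1,0,0,0,0,0,0,-1,0,0,-0.5,0,0,0,-1,0,0,-1,0,0,0,-1])

```text
time: 19.53
tool_pos: [647.6, 279.1, 84.3]
tcp_rot: [-3.137, 0.002, 1.464]
contact_force: [-0.2, 1.5, -0.1]
grip_width: 89.5
```

Emit:
step_arm(moves=[0,0,-1,0,0,0,-1,0,0,-1,0,0,0,-1,-0.6,0,-1,0,0,0,-1,-0.6,0,-1,0,0,0,-1,-0.6,0,-1,0,0,0,-1,0,0,-1,0,0,0,-1,0,0,0,0,0,0,-1,0,0,0,0,0,0,-1])

```text
time: 20.2
tool_pos: [645.3, 242.7, 219.4]
tcp_rot: [3.137, -0.001, 1.465]
contact_force: [0.1, -1.0, -0.5]
grip_width: 91.9
```

```bash
python3 -c "
from h import *
im,C=grab('wrist','w12')
go([650,280,58.8],np.radians(84))"
```

```text
t 20.25 pos [645.5 242.9 219.8] rot [ 3.1364e+00 -1.4000e-03  1.4651e+00] w 91.8 F [0.9 0.4 0.2]
shift units [ 1.86 -0.01  8.05] turn units [ 0.07 -0.02 -0.01]
```

View pics/w12.png

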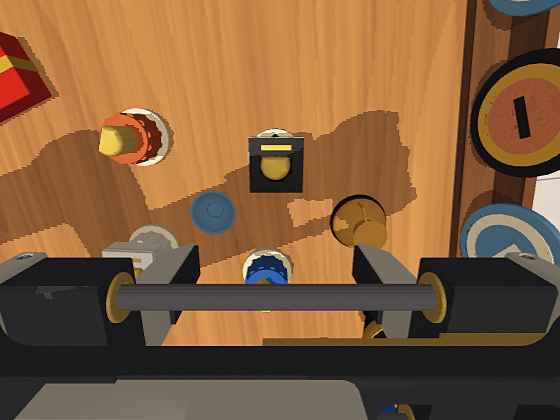

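The black capital is level on its column, with the post showing through the bore at (276,163). Now the tiles: moving to look at the stock.

Emit:
step_arm(moves=[-1,0,-0.3,0,0,0,-1,-1,0,-0.3,0,0,0,-1,-1,0,-0.3,0,0,0,-1,-1,0,-0.3,0,0,0,-1,-1,0,-0.3,0,0,0,-1,-1,0,-0.3,0,0,0,-1,-1,0,-0.3,0,0,0,-1,-1,0,-0.3,0,0,0,-1])

```text
time: 20.92
tool_pos: [623.8, 84.7, 256.8]
tcp_rot: [-3.127, 0.001, 1.476]
contact_force: [1.0, -0.3, 0.0]
grip_width: 91.6
```

Emit:
step_arm(moves=[-1,0,0,0,0,0,-1,-1,0,0,0,0,0,-1,-1,0,0,0,0,0,-1,-1,0,0,0,0,0,-1,-1,0,0,0,0,0,-1,-1,0,0,0,0,0,-1,-1,0,0,0,0,0,-1,0,0,0,0,0,0,-1])

```text
time: 21.58
tool_pos: [606.6, -61.7, 247.5]
tcp_rot: [-3.112, 0.001, 1.477]
contact_force: [1.0, 0.2, -0.2]
grip_width: 91.6
```

```bash
python3 -c "
from h import *
go([621,-130,260],np.radians(84))"
```

```text
t 21.58 pos [606.6 -61.7 247.5] rot [-3.1122e+00  6.0000e-04  1.4768e+00] w 91.6 F [ 1.   0.2 -0.2]
shift units [-3.33  1.02 -0.65] turn units [-0.42  0.01  0.15]
```

Emit:
step_arm(moves=[-1,0.3,-0.3,-0.4,0,0,-1,-1,0.3,-0.3,0,0,0,-1,-0.8,0.3,0,0,0,0,-1,-0.5,0,0,0,0,0,-1,0,0,0,0,0,0,-1,0,0,0,0,0,0,-1])

```text
time: 22.08
tool_pos: [617.8, -128.9, 252.5]
tcp_rot: [-3.13, -0.004, 1.478]
contact_force: [0.4, 0.9, 0.1]
grip_width: 91.8
```

```bash
python3 -c "
from h import *
import pickle
im,C=grab('wrist','w13'); pickle.dump(C,open('w13.pkl','wb')); print(C[2])
go([621,-130,260],np.radians(84))"
```

```text
[628.11713454 -52.72156885 410.49641378]
t 22.13 pos [ 617.7 -128.7  252.5] rot [-3.1299 -0.0038  1.4784] w 91.9 F [ 0.7 -0.6  0.5]
shift units [-0.05  0.17 -0.38] turn units [-0.17 -0.05  0.18]
```

View pics/w13.png

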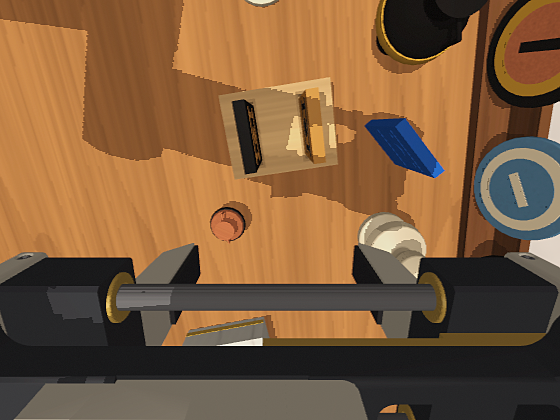

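The stock is at (278,128), with tile0 (black) at (247,136) and tile1 (ochre) at (314,126). The look-alike, bust and squat vase stand clear of it. Zooming in.

```bash
python3 -c "
import cv2
im=cv2.imread('pics/w13.png')
cv2.imwrite('pics/w13a.png',cv2.resize(im[70:190,210:350],None,fx=5,fy=5,interpolation=cv2.INTER_CUBIC))"
```

```text
(no output)
```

View pics/w13a.png

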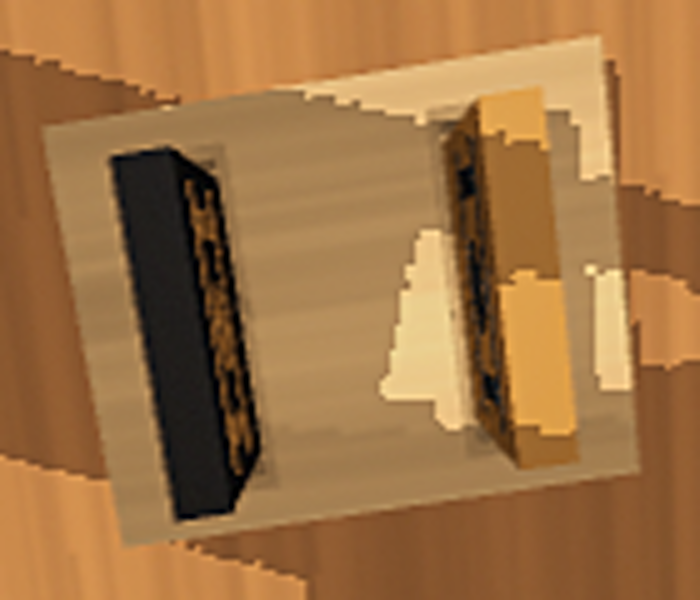

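```bash
python3 - <<'E'
from an import *
C=pickle.load(open('w13.pkl','rb'))
for n,q,z in (('t0',[(112,158),(172,150),(232,512),(175,520)],120),('t1',[(480,97),(543,88),(578,460),(520,467)],120),('stock',[(45,128),(600,37),(638,470),(125,545)],50)):
    q=np.array(q)/5+(210,70)
    P=onz(C,q,z)[:,:2]
    d=(P[0]-P[3]+P[1]-P[2])/2
    print(n,P.round(1).tolist(),'sides',np.linalg.norm(P-np.roll(P,-1,0),axis=1).round(1),'ctr',P.mean(0).round(1),'edge0-3 dir',np.degrees(np.arctan2(d[1],d[0])).round(1))
Ct=cam('top')
for n,p,z in (('vase_tall top',(259,131),150),('bust',(355,140),130),('bluetile',(305,140),110),('squat',(341,222),55)): print(n,onz(Ct,p,z)[0].round(0))
E
```

```text
t0 [[586.1, -29.2], [597.5, -28.9], [601.0, -97.7], [589.4, -98.2]] sides [11.4 68.9 11.6 69.1] ctr [593.5 -63.5] edge0-3 dir 92.8
t1 [[655.5, -25.1], [667.2, -24.7], [670.6, -93.7], [659.1, -94.0]] sides [11.7 69.1 11.5 69. ] ctr [663.1 -59.4] edge0-3 dir 92.9
stock [[561.3, -15.6], [690.1, -8.4], [695.4, -107.4], [566.7, -114.3]] sides [128.9  99.1 128.9  98.9] ctr [628.4 -61.4] edge0-3 dir 93.1
vase_tall top [765.  33. 150.]
bust [ 740. -213.  130.]
bluetile [751. -86. 110.]
squat [ 537. -177.   55.]
```

Tile sizes at z = 120 (69 × 11.6 mm) agree with the stated 70 × 12, so the assumed height is right. The tiles are nearly upright at (593.5,-63.5) and (663.1,-59.4), and the stock is turned 3°. Approaching tile0 with a half-open gripper.

Emit:
step_arm(moves=[0.8,-0.3,0.8,-0.1,0,-0.7,-0.2,0.8,-0.3,0.8,0,0,-0.7,-0.2,0.8,-0.3,0.8,0,0,-0.7,-0.2,0.6,-0.2,0.8,0,0,0,-0.2,0,0,0,0,0,0,-0.2,0,0,0,0,0,0,-0.2])

```text
time: 22.63
tool_pos: [595.3, -60.3, 186.3]
tcp_rot: [-3.138, -0.006, 1.636]
contact_force: [-0.6, -0.2, -0.4]
grip_width: 57.2
```

```bash
python3 -c "
from h import *
go([593.5,-63.5,150],np.radians(93))"
```

```text
t 22.63 pos [595.3 -60.3 186.3] rot [-3.138  -0.0057  1.6361] w 57.2 F [-0.6 -0.2 -0.4]
shift units [-0.16 -0.1   1.81] turn units [-0.05 -0.08  0.19]
```

Emit:
step_arm(moves=[-0.16,-0.1,0.4,0,-0.08,0.2,-0.2,0,0,0.6,0,0,0,-0.2,0,0,0.6,0,0,0,-0.2,0,0,0,0,0,0,-0.2,0,0,0,0,0,0,-0.2])

```text
time: 23.05
tool_pos: [596.4, -66.1, 156.5]
tcp_rot: [3.138, 0.004, 1.618]
contact_force: [0.2, 0.4, -0.1]
grip_width: 55.3
```

```bash
python3 -c "
from h import *
grab('wrist','w14')
go([593.5,-63.5,78],np.radians(93))"
```

```text
t 23.1 pos [596.3 -66.2 156.5] rot [3.138  0.0041 1.618 ] w 55.3 F [ 0.3 -0.4 -0.3]
shift units [ 0.16 -0.15  3.92] turn units [ 0.05  0.06 -0.07]
```

View pics/w14.png

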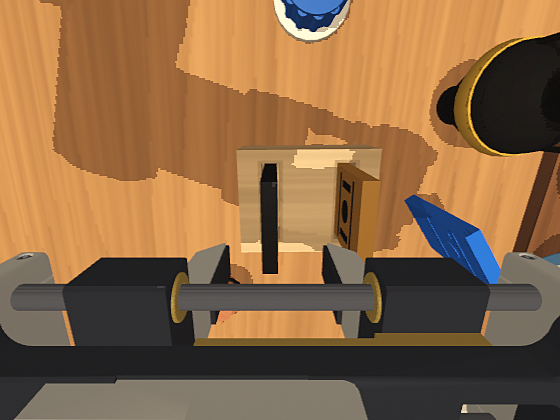

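Tile0 is at (269,218), parallel to the fingers. Descending.

Emit:
step_arm(moves=[0.16,-0.15,0.5,0,0.06,0,-0.2,0,0,0.6,0,0,0,-0.2,0,0,0.6,0,0,0,-0.2,0,0,0.6,0,0,0,-0.2,0,0,0,0,0,0,-0.2,0,0,0,0,0,0,-0.2])

```text
time: 23.6
tool_pos: [597.7, -66.5, 115.6]
tcp_rot: [3.127, 0.004, 1.614]
contact_force: [-0.1, -0.9, 0.4]
grip_width: 55.3
```

```bash
python3 -c "
from h import *
go([593.5,-63.5,78],np.radians(93))"
```

```text
t 23.6 pos [597.7 -66.5 115.6] rot [3.1266 0.0038 1.6139] w 55.3 F [-0.1 -0.9  0.4]
shift units [ 0.16 -0.23  1.88] turn units [ 0.21  0.05 -0.13]
```

Emit:
step_arm(moves=[0.16,-0.25,0.3,0.2,0.06,-0.1,-0.2,0.05,-0.05,0.4,0,0,0,-0.2,0.05,-0.05,0.4,0,0,0,-0.2,0.05,-0.05,0.4,0,0,0,-0.2,0,0,0.2,0,0,0,-0.2,0,0,0,0,0,0,-0.2])

```text
time: 24.1
tool_pos: [590.4, -60.7, 81.5]
tcp_rot: [3.137, 0.001, 1.621]
contact_force: [0.4, 0.1, -1.0]
grip_width: 55.3
```

```bash
python3 -c "
from h import *
go([593.5,-63.5,78],np.radians(93))"
```

```text
t 24.1 pos [590.4 -60.7  81.5] rot [3.1371e+00 8.0000e-04 1.6211e+00] w 55.3 F [ 0.4  0.1 -1. ]
shift units [-0.15  0.15  0.18] turn units [ 0.06  0.01 -0.03]
```

Emit:
step_arm(moves=[-0.15,0.15,0.18,0.05,0,0,-0.2,0,0,0,0,0,0,-0.2,0,0,0,0,0,0,-0.2])

```text
time: 24.35
tool_pos: [593.9, -63.7, 77.2]
tcp_rot: [3.141, 0.001, 1.621]
contact_force: [0.1, 0.1, 0.2]
grip_width: 55.3
```

```bash
python3 -c "
from h import *
go([593.5,-63.5,78],np.radians(93))"
```

```text
t 24.35 pos [593.9 -63.7  77.2] rot [3.1414e+00 6.0000e-04 1.6213e+00] w 55.3 F [0.1 0.1 0.2]
shift units [ 0.01 -0.02 -0.04] turn units [ 0.    0.01 -0.03]
```

Emit:
step_arm(moves=[0,0,0,0,0,0,1,0,0,0,0,0,0,1,0,0,0,0,0,0,1,0,0,0,0,0,0,1,0,0,0,0,0,0,1,0,0,0,0,0,0,1,0,0,0,0,0,0,1,0,0,0,0,0,0,1])

```text
time: 25.02
tool_pos: [594.1, -64.1, 78.2]
tcp_rot: [3.141, 0.001, 1.621]
contact_force: [-1.7, -0.8, 0.1]
grip_width: 11.9
```

```bash
python3 -c "
from h import *
go([593.5,-63.5,78],np.radians(93))"
```

```text
t 25.02 pos [594.1 -64.1  78.2] rot [3.1407e+00 1.2000e-03 1.6212e+00] w 11.9 F [-1.7 -0.8  0.1]
shift units [ 0.03 -0.03  0.01] turn units [ 0.01  0.02 -0.03]
```

Gripped at 11.9 mm. Lifting straight up.

Emit:
step_arm(moves=[0,0,-0.6,0,0,0,1,0,0,-0.8,0,0,0,1,0,0,-1,0,0,0,1,0,0,-1,0,0,0,1,0,0,-1,0,0,0,1,0,0,-1,0,0,0,1,0,0,-1,0,0,0,1,0,0,-1,0,0,0,1])

```text
time: 25.68
tool_pos: [589.8, -62.7, 223.2]
tcp_rot: [-3.125, -0.005, 1.621]
contact_force: [0.9, -1.0, -1.8]
grip_width: 11.9
```

```bash
python3 -c "
from h import *
C=cam('top')
q=np.array([(155,168),(376,135),(438,424),(210,457)])/6+(380,180)
P=onz(C,q,50)[:,:2]; d=(P[0]-P[3]+P[1]-P[2])/2
print(P.round(1).tolist(),np.linalg.norm(P-np.roll(P,-1,0),axis=1).round(1),P.mean(0),np.degrees(np.arctan2(d[1],d[0])))
im,c=grab('wrist','w15')
go([513,-490,215],np.radians(93))"
```

```text
[[571.3, -354.5], [583.6, -454.5], [453.4, -470.7], [441.4, -369.4]] [100.8 131.3 102.  130.8] [ 512.42733683 -412.27686745] 6.79175028965603
t 25.73 pos [591.6 -63.1 227.8] rot [-3.1318e+00 -2.6000e-03  1.6210e+00] w 11.9 F [0.9 0.1 1.4]
shift units [-21.12  -4.99   0.64] turn units [-0.14 -0.04 -0.03]
```

View pics/w15.png

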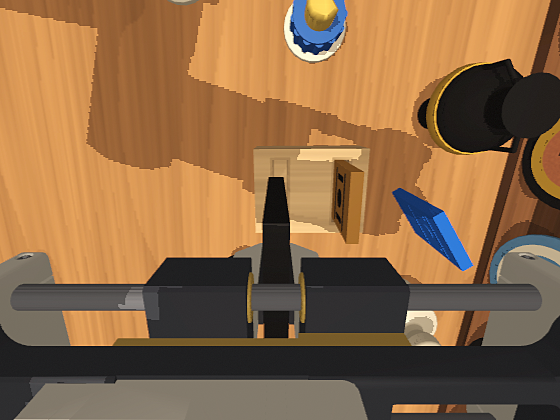

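Tile0 is out of the stock and hangs upright at (277,235). Travelling to the stand at about (512,-412), turned about 6.8°.

Emit:
step_arm(moves=[-1,-0.3,0,-0.1,0,0,1,-1,-0.3,0,0,0,0,1,-1,-0.3,0,0,0,0,1,-1,-0.3,0,0,0,0,1,-1,-0.2,0,0,0,0,1,-1,-0.2,0,0,0,0,1,-1,-0.2,0,0,0,0,1,-1,-0.2,0,0,0,0,1])

```text
time: 26.4
tool_pos: [559.3, -225.9, 222.9]
tcp_rot: [-3.14, -0.006, 1.629]
contact_force: [0.8, -0.2, -2.0]
grip_width: 11.7
```

Emit:
step_arm(moves=[-1,-0.2,0,0,0,-0.5,1,-1,-0.2,0,0,0,-0.5,1,-1,-0.2,0,0,0,0,1,-1,-0.2,0,0,0,0,1,-1,-0.2,0,0,0,0,1,-1,-0.2,0,0,0,0,1,-1,-0.2,0,0,0,0,1,-1,-0.2,0,0,0,0,1])

```text
time: 27.07
tool_pos: [542.5, -395.0, 210.8]
tcp_rot: [-3.133, -0.014, 1.702]
contact_force: [0.5, -0.7, -1.2]
grip_width: 11.9
```

```bash
python3 -c "
from h import *
go([513,-490,215],np.radians(97))"
```

```text
t 27.07 pos [ 542.5 -395.   210.8] rot [-3.133  -0.0143  1.7018] w 11.9 F [ 0.5 -0.7 -1.2]
shift units [-4.51 -2.08 -0.25] turn units [-0.12 -0.2   0.13]
```

Emit:
step_arm(moves=[-1,-0.5,-0.3,-0.1,-0.2,0.1,1,-1,-0.5,-0.3,0,0,0,1,-1,-0.5,0,0,0,0,1,-1,-0.5,0,0,0,0,1,0,0,0,0,0,0,1,0,0,0,0,0,0,1])

```text
time: 27.57
tool_pos: [508.8, -486.8, 212.2]
tcp_rot: [-3.134, -0.007, 1.69]
contact_force: [0.5, 0.5, -2.3]
grip_width: 11.8
```

```bash
python3 -c "
from h import *
import pickle
im,C=grab('wrist','w16'); pickle.dump(C,open('w16.pkl','wb')); print(C[2])
go([513,-490,215],np.radians(97))"
```

```text
[ 501.97224974 -411.0884036   370.41207559]
t 27.62 pos [ 508.4 -486.8  211.9] rot [-3.1332 -0.0072  1.6902] w 11.8 F [-1.5 -0.1 -2.8]
shift units [-0.18  0.21 -0.16] turn units [-0.12 -0.1  -0.04]
```

View pics/w16.png

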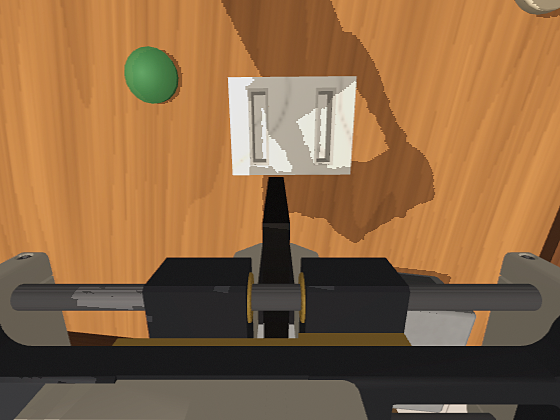

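Clear nadir view of the stand at (292,125), with its slots at (259,126) and (324,125). Zooming in.

```bash
python3 -c "
import cv2
im=cv2.imread('pics/w16.png')
cv2.imwrite('pics/w16a.png',cv2.resize(im[70:182,222:362],None,fx=5.5,fy=5.36,interpolation=cv2.INTER_CUBIC))
cv2.imwrite('pics/w16a.png',cv2.resize(im[70:182,222:362],None,fx=5,fy=5,interpolation=cv2.INTER_CUBIC))
cv2.imwrite('pics/w16b.png',cv2.resize(im[170:340,222:332],None,fx=3.5,fy=3.5,interpolation=cv2.INTER_CUBIC))"
```

```text
(no output)
```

View pics/w16a.png

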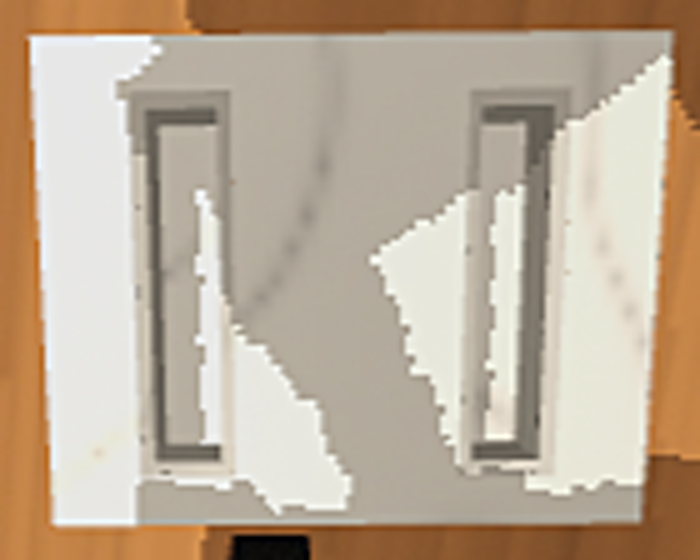

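View pics/w16b.png

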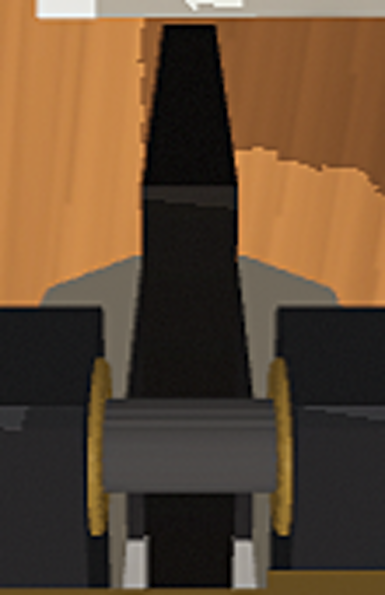

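```bash
python3 - <<'E'
from an import *
C=pickle.load(open('w16.pkl','rb'))
S={}
for n,q in (('stand',[(30,37),(672,32),(642,520),(55,525)]),('L',[(130,93),(228,91),(232,472),(145,474)]),('R',[(472,90),(572,88),(553,470),(460,472)])):
    q=np.array(q)/5+(222,70)
    P=onz(C,q,50)[:,:2]; d=(P[0]-P[3]+P[1]-P[2])/2
    print(n,P.round(1).tolist(),np.linalg.norm(P-np.roll(P,-1,0),axis=1).round(1),'ctr',P.mean(0).round(1),np.degrees(np.arctan2(d[1],d[0])).round(2))
M=get_calibration('wrist');K=M['mtx'];M=M['mount'];Ch=(K,M[:3,:3],M[:3,3])
b=np.array([(162,25),(215,25)])/3.5+(222,170); t=np.array([(143,185),(238,185)])/3.5+(222,170)
print('bottom',onz(Ch,b,68.2).round(1),'top',onz(Ch,t,-41.8).round(1))
E
```

```text
stand [[446.1, -371.9], [574.9, -355.7], [587.8, -454.0], [458.7, -470.6]] [129.8  99.1 130.1  99.6] ctr [ 516.9 -413.1] 97.39
L [[467.2, -380.0], [487.1, -377.2], [496.5, -454.3], [477.5, -457.0]] [20.1 77.6 19.1 77.7] ctr [ 482.1 -417.1] 97.33
R [[536.5, -371.2], [556.7, -368.4], [566.3, -445.5], [546.2, -448.3]] [20.4 77.6 20.4 77.7] ctr [ 551.5 -408.3] 97.12
bottom [[35.7 -4.8 68.2]
 [35.7  7.1 68.2]] top [[ 36.4  -4.4 -41.8]
 [ 36.4   7.1 -41.8]]
```

The stand measures 130 × 99 mm at z = 50, so its height is right: centre (516.9,-413.1), turned 7.3°, slots at (482.1,-417.1) and (551.5,-408.3). In the hand the tile sits +1.2 mm in tool y and +1 mm in tool x, the same +1.1 mm y offset both column insertions showed. Going to the left slot, TCP (481.0,-418.2).

```bash
python3 -c "
from h import *
go([481,-418.2,160],np.radians(97.3))"
```

```text
t 27.62 pos [ 508.4 -486.8  211.9] rot [-3.1332 -0.0072  1.6902] w 11.8 F [-1.5 -0.1 -2.8]
shift units [ 3.55 -0.93  2.63] turn units [-0.12 -0.1  -0.11]
```

Emit:
step_arm(moves=[0.9,-0.3,0.5,-0.1,-0.1,0,1,0.9,-0.3,0.5,0,0,0,1,0.9,-0.3,0.5,0,0,0,1,0.7,0,0.5,0,0,0,1,0,0,0.3,0,0,0,1,0,0,0,0,0,0,1,0,0,0,0,0,0,1])

```text
time: 28.2
tool_pos: [483.1, -413.5, 161.1]
tcp_rot: [-3.14, -0.003, 1.695]
contact_force: [0.4, 0.2, -2.4]
grip_width: 11.7
```

```bash
python3 -c "
from h import *
go([481,-418.2,130],np.radians(97.3))"
```

```text
t 28.2 pos [ 483.1 -413.5  161.1] rot [-3.1401e+00 -2.6000e-03  1.6952e+00] w 11.7 F [ 0.4  0.2 -2.4]
shift units [-0.22 -0.13  1.55] turn units [-0.02 -0.04 -0.04]
```

Emit:
step_arm(moves=[-0.22,-0.13,0.4,0,0,-0.04,1,0,0,0.5,0,0,0,1,0,0,0.3,0,0,0,1,0,0,0,0,0,0,1,0,0,0,0,0,0,1])

```text
time: 28.62
tool_pos: [482.2, -421.6, 135.2]
tcp_rot: [3.141, 0.001, 1.698]
contact_force: [-0.7, -0.8, -1.9]
grip_width: 11.5
```

```bash
python3 -c "
from h import *
im,C=grab('wrist','w17')
go([481,-418.2,130],np.radians(97.3))"
```

```text
t 28.67 pos [ 482.  -421.5  135.1] rot [-3.1416e+00  4.0000e-04  1.6976e+00] w 11.9 F [-0.1  0.9 -2.2]
shift units [ 0.17 -0.03  0.25] turn units [-0.    0.01 -0.01]
```

View pics/w17.png

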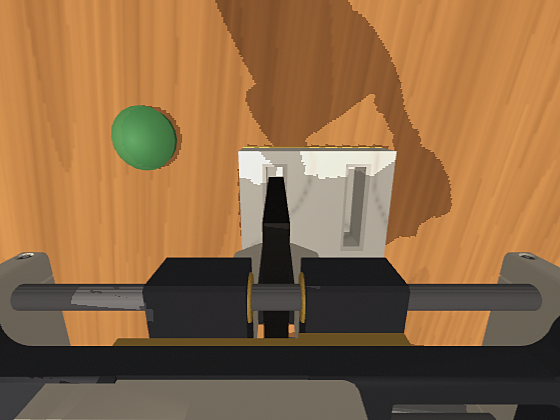

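The tile's lower corner at (276,178) is centred on the slot mouth, u 264–286. Inserting.

Emit:
step_arm(moves=[0.17,-0.04,0.2,0,0,0,1,0,0,0.2,0,0,0,1,0,0,0,0,0,0,1,0,0,0,0,0,0,1])

```text
time: 29.0
tool_pos: [480.8, -418.4, 126.8]
tcp_rot: [3.141, 0.001, 1.697]
contact_force: [-0.3, -0.1, -1.7]
grip_width: 12.0
```

```bash
python3 -c "
from h import *
go([481,-418.2,78.2],np.radians(97.3))"
```

```text
t 29.0 pos [ 480.8 -418.4  126.8] rot [3.1409e+00 1.2000e-03 1.6972e+00] w 12.0 F [-0.3 -0.1 -1.7]
shift units [0.01 0.01 2.43] turn units [ 0.01  0.02 -0.01]
```

Emit:
step_arm(moves=[0,0,0.25,0,0,0,1,0,0,0.25,0,0,0,1,0,0,0.25,0,0,0,1,0,0,0.25,0,0,0,1,0,0,0,0,0,0,1])

```text
time: 29.42
tool_pos: [481.1, -418.4, 105.2]
tcp_rot: [3.14, 0.002, 1.697]
contact_force: [0.5, 0.0, -3.0]
grip_width: 11.7
```

```bash
python3 -c "
from h import *
go([481,-418.2,78.2],np.radians(97.3))"
```

```text
t 29.42 pos [ 481.1 -418.4  105.2] rot [3.1403e+00 2.0000e-03 1.6974e+00] w 11.7 F [ 0.5  0.  -3. ]
shift units [ 0.01 -0.01  1.35] turn units [ 0.02  0.03 -0.01]
```

It's in the slot (13 mm) with no side force.

Emit:
step_arm(moves=[0,0,0.25,0,0,0,1,0,0,0.25,0,0,0,1,0,0,0.25,0,0,0,1,0,0,0.25,0,0,0,1,0,0,0.2,0,0,0,1,0,0,0.15,0,0,0,1,0,0,0.05,0,0,0,1,0,0,0,0,0,0,1])

```text
time: 30.08
tool_pos: [481.7, -419.4, 78.4]
tcp_rot: [3.139, 0.005, 1.698]
contact_force: [0.2, 0.3, -2.2]
grip_width: 11.8
```

```bash
python3 -c "
from h import *
go([481,-418.2,78.2],np.radians(97.3))"
```

```text
t 30.08 pos [ 481.7 -419.4   78.4] rot [3.1387 0.0055 1.6978] w 11.8 F [ 0.2  0.3 -2.2]
shift units [ 0.06 -0.03  0.01] turn units [ 0.04  0.08 -0.01]
```

Emit:
step_arm(moves=[0.05,-0.02,0.06,0,0,0,1,0,0,0.03,0,0,0,1,0,0,0,0,0,0,1])

```text
time: 30.33
tool_pos: [481.7, -419.3, 78.2]
tcp_rot: [3.137, 0.008, 1.698]
contact_force: [-0.2, -0.2, -1.2]
grip_width: 12.1
```

Emit:
step_arm(moves=[0,0,0,0,0,0,-0.2,0,0,0,0,0,0,-0.2,0,0,0,0,0,0,-0.2,0,0,-0.4,0,0,0,-0.2,0,0,-0.7,0,0,0,-0.2,0,0,-1,0,0,0,-0.2,0,0,-1,0,0,0,-0.2,0,0,-1,0,0,0,-0.2])

```text
time: 31.0
tool_pos: [479.7, -416.9, 158.1]
tcp_rot: [-3.14, -0.0, 1.698]
contact_force: [0.5, -0.3, 0.6]
grip_width: 54.4
```

Emit:
step_arm(moves=[-1,0,-1,0,0,0,-0.2,-1,0,-1,0,0,0,-0.2,-1,0,-1,0,0,0,-0.2,0,0,0,0,0,0,-0.2,0,0,0,0,0,0,-0.2])

```text
time: 31.42
tool_pos: [488.9, -478.6, 229.3]
tcp_rot: [3.137, 0.008, 1.699]
contact_force: [-0.1, 0.9, -0.5]
grip_width: 55.2
```

```bash
python3 -c "
from h import *
im,C=grab('wrist','w18')
go([663.1,-59.4,180],np.radians(93))"
```

```text
t 31.47 pos [ 488.8 -478.7  229.6] rot [3.137  0.0091 1.6991] w 55.0 F [-0.2  0.5  1.7]
shift units [19.7  11.31  2.35] turn units [0.07 0.13 1.09]
```

View pics/w18.png

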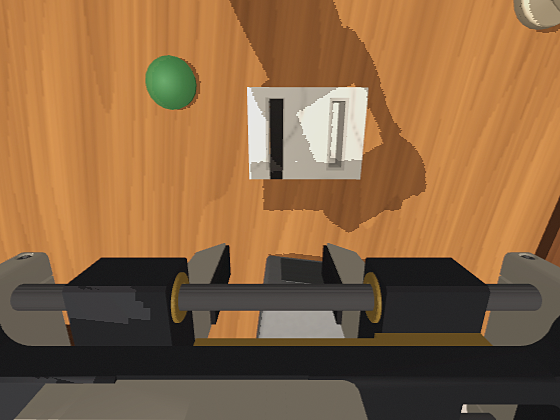

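Tile0 stands in the left slot at (276,138). Back to the stock for tile1.

Emit:
step_arm(moves=[1,0.5,0,0,0.1,0,-0.2,1,0.5,0,0,0,0,-0.2,1,0.5,0,0,0,0,-0.2,1,0.5,0,0,0,0,-0.2,1,0.5,0,0,0,0,-0.2,1,0.5,0,0,0,0,-0.2,1,0.5,0,0,0,0,-0.2,1,0.5,0,0,0,0,-0.2])

```text
time: 32.13
tool_pos: [543.3, -298.5, 219.8]
tcp_rot: [-3.134, -0.012, 1.695]
contact_force: [0.2, -1.1, -0.7]
grip_width: 55.4
```

Emit:
step_arm(moves=[1,0.6,0,0,0,0.5,-0.2,1,0.6,0,0,0,0.5,-0.2,1,0.6,0,0,0,0,-0.2,1,0.6,0,0,0,0,-0.2,1,0.6,0,0,0,0,-0.2,1,0.6,0,0,0,0,-0.2,1,0.6,0,0,0,0,-0.2,0,0,0,0,0,0,-0.2])

```text
time: 32.8
tool_pos: [613.4, -131.5, 211.8]
tcp_rot: [-3.117, -0.024, 1.63]
contact_force: [0.2, 0.8, 0.6]
grip_width: 54.9
```

```bash
python3 -c "
from h import *
go([663.1,-59.4,180],np.radians(93))"
```

```text
t 32.8 pos [ 613.4 -131.5  211.8] rot [-3.1165 -0.0237  1.6296] w 54.9 F [0.2 0.8 0.6]
shift units [3.41 2.73 1.6 ] turn units [-0.36 -0.34  0.1 ]
```

Emit:
step_arm(moves=[0.9,0.7,0.2,-0.3,-0.3,0.1,-0.2,0.9,0.7,0.2,0,0,0,-0.2,0.9,0.7,0.2,0,0,0,-0.2,0.6,0.5,0.2,0,0,0,-0.2,0,0,0,0,0,0,-0.2,0,0,0,0,0,0,-0.2])

```text
time: 33.3
tool_pos: [657.9, -56.1, 189.3]
tcp_rot: [-3.126, -0.004, 1.627]
contact_force: [-0.6, 0.2, 0.2]
grip_width: 55.1
```

```bash
python3 -c "
from h import *
im,C=grab('wrist','w19')
go([663.1,-59.4,150],np.radians(93))"
```

```text
t 33.35 pos [657.7 -56.2 189.2] rot [-3.1262 -0.0042  1.6268] w 55.3 F [-0.1 -0.1 -0.8]
shift units [-0.18  0.29  1.95] turn units [-0.22 -0.06  0.05]
```

View pics/w19.png

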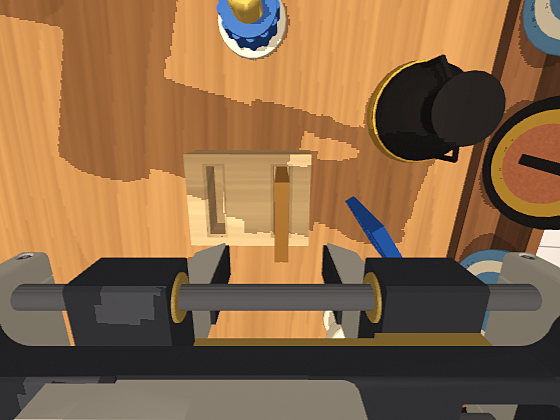

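Tile1 is at (281,215), ahead of the fingers. The tall vase stands to the right, with its rim edge near (440,115) and a handle at (450,152). Checking its clearance from the gripper body.

```bash
python3 -c "
from h import *
C=cam('wrist')
print(onz(C,[(432,95),(455,142),(470,145),(445,155)],[150][0]).round(0), onz(C,[(445,155)],110).round(0))"
```

```text
[[751.  43. 150.]
 [772.  15. 150.]
 [782.  14. 150.]
 [767.   6. 150.]] [[790.   3. 110.]]
```

Emit:
step_arm(moves=[-0.18,0.29,0.4,-0.2,-0.06,0.05,-0.2,0,0,0.5,0,0,0,-0.2,0,0,0.5,0,0,0,-0.2,0,0,0,0,0,0,-0.2,0,0,0,0,0,0,-0.2])

```text
time: 33.77
tool_pos: [661.1, -63.9, 159.5]
tcp_rot: [-3.138, 0.001, 1.619]
contact_force: [0.4, -0.5, 1.8]
grip_width: 55.2
```

```bash
python3 -c "
from h import *
go([663.1,-59.4,130],np.radians(93))"
```

```text
t 33.77 pos [661.1 -63.9 159.5] rot [-3.1382e+00  9.0000e-04  1.6192e+00] w 55.2 F [ 0.4 -0.5  1.8]
shift units [0.22 0.12 1.47] turn units [-0.05  0.01 -0.06]
```

Emit:
step_arm(moves=[0.22,0.12,0.3,0,0,0,-0.2,0.04,0,0.4,0,0,0,-0.2,0.04,0,0.4,0,0,0,-0.2,0.04,0,0.4,0,0,0,-0.2,0,0,0,0,0,0,-0.2,0,0,0,0,0,0,-0.2])

```text
time: 34.27
tool_pos: [662.8, -56.8, 126.5]
tcp_rot: [-3.138, 0.001, 1.618]
contact_force: [0.8, -0.4, 0.7]
grip_width: 55.1
```

```bash
python3 -c "
from h import *
go([663.1,-59.4,78],np.radians(93))"
```

```text
t 34.27 pos [662.8 -56.8 126.5] rot [-3.1377e+00  8.0000e-04  1.6185e+00] w 55.1 F [ 0.8 -0.4  0.7]
shift units [-0.13  0.02  2.42] turn units [-0.06  0.01 -0.07]
```

Emit:
step_arm(moves=[-0.13,0.02,0.3,-0.05,0,-0.07,-0.2,0.02,0,0.4,0,0,0,-0.2,0.02,0,0.4,0,0,0,-0.2,0.02,0,0.4,0,0,0,-0.2,0.02,0,0.4,0,0,0,-0.2,0,0,0,0,0,0,-0.2,0,0,0,0,0,0,-0.2])

```text
time: 34.85
tool_pos: [663.2, -57.9, 84.0]
tcp_rot: [-3.141, 0.001, 1.624]
contact_force: [-0.6, -0.8, -0.5]
grip_width: 55.2
```

```bash
python3 -c "
from h import *
go([663.1,-59.4,78],np.radians(93))"
```

```text
t 34.85 pos [663.2 -57.9  84. ] rot [-3.1412e+00  8.0000e-04  1.6240e+00] w 55.2 F [-0.6 -0.8 -0.5]
shift units [-0.07 -0.01  0.3 ] turn units [-0.01  0.01  0.01]
```

Emit:
step_arm(moves=[-0.07,0,0.3,0,0,0,-0.2,0,0,0,0,0,0,-0.2,0,0,0,0,0,0,1,0,0,0,0,0,0,1,0,0,0,0,0,0,1,0,0,0,0,0,0,1,0,0,0,0,0,0,1,0,0,0,0,0,0,1])

```text
time: 35.52
tool_pos: [664.1, -59.7, 78.8]
tcp_rot: [3.14, 0.001, 1.624]
contact_force: [0.3, 0.1, -0.2]
grip_width: 19.9
```

Emit:
step_arm(moves=[0,0,0,0,0,0,1,0,0,0,0,0,0,1])

```text
time: 35.68
tool_pos: [664.0, -59.7, 79.0]
tcp_rot: [3.14, 0.001, 1.624]
contact_force: [-0.4, -1.4, -0.4]
grip_width: 12.2
```

```bash
python3 -c "
from h import *
go([663.1,-59.4,78],np.radians(93))"
```

```text
t 35.68 pos [664.  -59.7  79. ] rot [3.1398e+00 1.4000e-03 1.6241e+00] w 12.2 F [-0.4 -1.4 -0.4]
shift units [ 0.02 -0.04  0.05] turn units [0.03 0.02 0.01]
```

Emit:
step_arm(moves=[0,0,-0.6,0,0,0,1,0,0,-0.8,0,0,0,1,0,0,-1,0,0,0,1,0,0,-1,0,0,0,1,0,0,-1,0,0,0,1,0,0,-1,0,0,0,1,0,0,-1,0,0,0,1,0,0,-1,0,0,0,1])

```text
time: 36.35
tool_pos: [660.1, -58.6, 230.2]
tcp_rot: [-3.129, -0.003, 1.624]
contact_force: [1.2, -0.0, -1.9]
grip_width: 11.4
```

```bash
python3 -c "
from h import *
go([550,-480,220],np.radians(97.3))"
```

```text
t 36.35 pos [660.1 -58.6 230.2] rot [-3.1293e+00 -2.6000e-03  1.6240e+00] w 11.4 F [ 1.2 -0.  -1.9]
shift units [-20.75  -6.61   0.54] turn units [-0.17 -0.04 -1.06]
```

Tile1 is gripped and lifted. Travelling to the stand.

Emit:
step_arm(moves=[-1,-0.3,0,-0.15,0,0,1,-1,-0.3,0,0,0,0,1,-1,-0.3,0,0,0,0,1,-1,-0.3,0,0,0,0,1,-1,-0.3,0,0,0,0,1,-1,-0.3,0,0,0,0,1,-1,-0.3,0,0,0,-0.5,1,-1,-0.3,0,0,0,-0.5,1])

```text
time: 37.02
tool_pos: [623.1, -221.7, 243.8]
tcp_rot: [3.128, 0.001, 1.704]
contact_force: [0.7, -0.2, -2.2]
grip_width: 12.0
```

Emit:
step_arm(moves=[-1,-0.3,0,0,0,0,1,-1,-0.3,0,0,0,0,1,-1,-0.3,0,0,0,0,1,-1,-0.3,0,0,0,0,1,-1,-0.3,0,0,0,0,1,-1,-0.3,0,0,0,0,1,-1,-0.3,0,0,0,0,1,-1,-0.3,0,0,0,0,1])

```text
time: 37.68
tool_pos: [593.5, -393.8, 249.1]
tcp_rot: [3.127, 0.001, 1.707]
contact_force: [0.7, -0.5, -1.3]
grip_width: 12.1
```

```bash
python3 -c "
from h import *
go([550,-480,220],np.radians(97.3))"
```

```text
t 37.68 pos [ 593.5 -393.8  249.1] rot [3.1266e+00 1.3000e-03 1.7066e+00] w 12.1 F [ 0.7 -0.5 -1.3]
shift units [-3.97 -2.76  1.42] turn units [0.21 0.02 0.12]
```

Emit:
step_arm(moves=[-0.9,-0.6,0.3,0.2,0,0.1,1,-0.9,-0.6,0.3,0,0,0,1,-0.9,-0.6,0.3,0,0,0,1,-0.7,-0.5,0.3,0,0,0,1,0,0,0,0,0,0,1,0,0,0,0,0,0,1])

```text
time: 38.18
tool_pos: [552.5, -475.2, 226.1]
tcp_rot: [3.141, 0.002, 1.694]
contact_force: [0.3, -0.0, -1.3]
grip_width: 12.0
```

```bash
python3 -c "
from h import *
import pickle
im,C=grab('wrist','w20'); pickle.dump(C,open('w20.pkl','wb')); print(C[2])
cv2.imwrite('pics/w20b.png',cv2.resize(im[80:340,210:350],None,fx=2.3,fy=2.3,interpolation=cv2.INTER_CUBIC))
go([550.4,-409.4,160],np.radians(97.3))"
```

```text
[ 543.90666059 -398.15913051  383.61416186]
t 38.23 pos [ 552.3 -475.2  226. ] rot [-3.1416e+00  2.4000e-03  1.6944e+00] w 12.1 F [-0.2  0.4 -1.7]
shift units [3.29 0.31 3.29] turn units [-0.    0.03 -0.05]
```

View pics/w20.png

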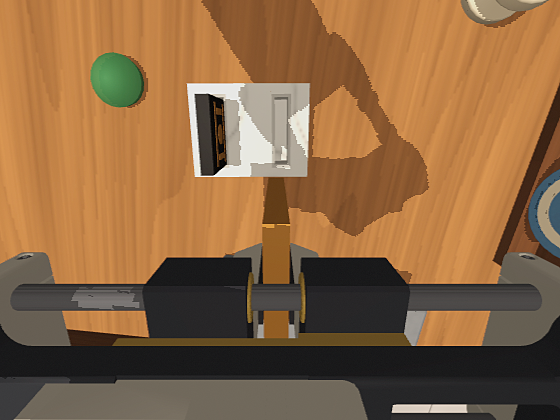

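View pics/w20b.png

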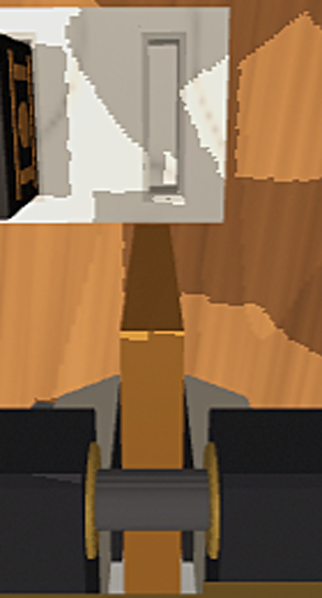

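Tile1 hangs straight, with its front edge rows 177–223 matching tile0, and the right slot is at (281,131). Cross-checking the slot position.

```bash
python3 -c "
from h import *
import pickle
C=pickle.load(open('w20.pkl','rb'))
print(onz(C,[(280.9,131.3)],50), proj(C,[551.5,-408.3,50]))
q=np.array([(141,34),(186,33),(186,203),(140,203)])/2.3+(210,80)
P=onz(C,q,50);print(P.round(1).tolist(),P.mean(0))
t=np.array([(196.5,96),(209,94),(213,173),(202,175)]);P=onz(C,t,120)[:,:2];print('tile0 top',P.mean(0),np.linalg.norm(P-np.roll(P,-1,0),axis=1))
"
```

```text
[[ 550.99881138 -407.9472784    50.        ]] [[281.30781399 131.68443211]]
[[536.0, -371.8, 50.0], [556.7, -368.8, 50.0], [567.6, -447.2, 50.0], [544.8, -450.0, 50.0]] [ 551.27607182 -409.46374844   50.        ]
tile0 top [ 483.94277686 -418.02109191] [10.80194685 67.16447406 10.34069081 67.42228406]
```

Emit:
step_arm(moves=[0.9,0.1,0.8,0,0,0,1,0.9,0.1,0.8,0,0,0,1,0.9,0.1,0.8,0,0,0,1,0.6,0,0.6,0,0,0,1,0,0,0,0,0,0,1,0,0,0,0,0,0,1])

```text
time: 38.73
tool_pos: [553.4, -402.6, 167.8]
tcp_rot: [3.137, 0.006, 1.699]
contact_force: [0.8, -0.6, -0.9]
grip_width: 11.8
```

```bash
python3 -c "
from h import *
go([550.4,-409.3,135],np.radians(97.3))"
```

```text
t 38.73 pos [ 553.4 -402.6  167.8] rot [3.1366 0.006  1.6988] w 11.8 F [ 0.8 -0.6 -0.9]
shift units [-0.3  -0.2   1.64] turn units [0.07 0.09 0.01]
```

Emit:
step_arm(moves=[-0.3,-0.2,0.5,0.05,0.08,0,1,0,0,0.5,0,0,0,1,0,0,0.4,0,0,0,1,0,0,0,0,0,0,1,0,0,0,0,0,0,1])

```text
time: 39.15
tool_pos: [551.9, -412.8, 140.3]
tcp_rot: [3.137, 0.005, 1.699]
contact_force: [-0.2, 0.3, -1.7]
grip_width: 11.9
```

```bash
python3 -c "
from h import *
go([550.4,-409.3,128],np.radians(97.3))"
```

```text
t 39.15 pos [ 551.9 -412.8  140.3] rot [3.1365 0.0052 1.6988] w 11.9 F [-0.2  0.3 -1.7]
shift units [ 0.19 -0.05  0.61] turn units [0.07 0.07 0.01]
```

Emit:
step_arm(moves=[0.19,-0.06,0.3,0.07,0.07,0,1,0,0,0.3,0,0,0,1,0,0,0,0,0,0,1,0,0,0,0,0,0,1])

```text
time: 39.48
tool_pos: [549.8, -410.0, 127.0]
tcp_rot: [-3.141, -0.0, 1.697]
contact_force: [-0.2, 0.2, -1.5]
grip_width: 11.7
```

```bash
python3 -c "
from h import *
grab('wrist','w21')
go([550.4,-409.3,79],np.radians(97.3))"
```

```text
t 39.53 pos [ 549.7 -409.9  126.8] rot [-3.1411e+00 -3.0000e-04  1.6974e+00] w 12.1 F [ 0.5  0.1 -2.5]
shift units [0.02 0.04 2.39] turn units [-0.01 -0.   -0.01]
```

View pics/w21.png

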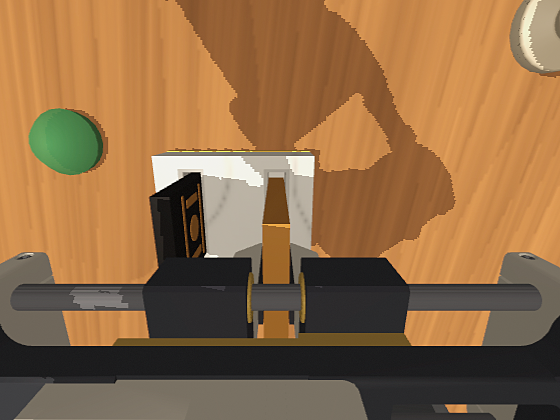

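The tile's corner at (276,178) is centred on the right slot. Inserting.

Emit:
step_arm(moves=[0.02,0.03,0.25,0,0,0,1,0,0,0.25,0,0,0,1,0,0,0.25,0,0,0,1,0,0,0.25,0,0,0,1,0,0,0,0,0,0,1])

```text
time: 39.95
tool_pos: [550.7, -409.4, 105.6]
tcp_rot: [3.141, 0.001, 1.698]
contact_force: [0.6, -0.0, -3.0]
grip_width: 12.1
```

```bash
python3 -c "
from h import *
go([550.4,-409.3,79],np.radians(97.3))"
```

```text
t 39.95 pos [ 550.7 -409.4  105.6] rot [3.1410e+00 9.0000e-04 1.6977e+00] w 12.1 F [ 0.6 -0.  -3. ]
shift units [ 0.01 -0.01  1.33] turn units [ 0.01  0.01 -0.01]
```

Emit:
step_arm(moves=[0,0,0.25,0,0,0,1,0,0,0.25,0,0,0,1,0,0,0.25,0,0,0,1,0,0,0.25,0,0,0,1,0,0,0.2,0,0,0,1,0,0,0.15,0,0,0,1,0,0,0.1,0,0,0,1,0,0,0.03,0,0,0,1])

```text
time: 40.62
tool_pos: [551.3, -410.0, 79.1]
tcp_rot: [3.139, 0.004, 1.698]
contact_force: [-0.8, 0.0, -2.9]
grip_width: 11.7
```

```bash
python3 -c "
from h import *
go([550.4,-409.3,79],np.radians(97.3))"
```

```text
t 40.62 pos [ 551.3 -410.    79.1] rot [3.1388 0.0042 1.6981] w 11.7 F [-0.8  0.  -2.9]
shift units [ 0.04 -0.04  0.  ] turn units [ 0.04  0.06 -0.  ]
```

Home. Releasing with a partial opening, then rising.

Emit:
step_arm(moves=[0.03,-0.03,0.05,0,0,0,1,0,0,0,0,0,0,1,0,0,0,0,0,0,-0.2,0,0,0,0,0,0,-0.2,0,0,0,0,0,0,-0.2,0,0,-0.3,0,0,0,-0.2,0,0,-0.7,0,0,0,-0.2,0,0,-1,0,0,0,-0.2])

```text
time: 41.28
tool_pos: [549.1, -408.2, 114.5]
tcp_rot: [-3.14, -0.001, 1.698]
contact_force: [0.5, 0.5, 0.1]
grip_width: 47.5
```

Emit:
step_arm(moves=[0,0,-1,0,0,0,-0.2,0,0,-1,0,0,0,-0.2,-1,0,-1,0,0,0,-0.2,-1,0,-1,0,0,0,-0.2,-1,0,-1,0,0,0,-0.2,-1,0,0,0,0,0,-0.2,0,0,0,0,0,0,-0.2,0,0,0,0,0,0,-0.2])

```text
time: 41.95
tool_pos: [560.6, -490.0, 228.2]
tcp_rot: [3.138, 0.006, 1.7]
contact_force: [-0.8, 0.6, -0.9]
grip_width: 55.0
```

```bash
python3 -c "
from h import *
import pickle
im,C=grab('wrist','w22');pickle.dump(C,open('w22.pkl','wb'))
a,_=grab('top','top1'); b,_=grab('scene','scene1')
cv2.imwrite('pics/w22a.png',cv2.resize(im[70:190,190:350],None,fx=5,fy=5,interpolation=cv2.INTER_CUBIC))
cv2.imwrite('pics/both.png',np.hstack([cv2.resize(b[150:320,100:300],None,fx=2,fy=2),cv2.resize(b[150:320,220:420],None,fx=2,fy=2)]))
go([550,-410,160])"
```

```text
t 42.1 pos [ 560.3 -488.6  226.8] rot [3.1399 0.0034 1.7008] w 55.1 F [-0.1  0.4  0.8]
shift units [ 3.97 -0.01  3.33] turn units [0.02 0.05 0.  ]
```

View pics/w22a.png

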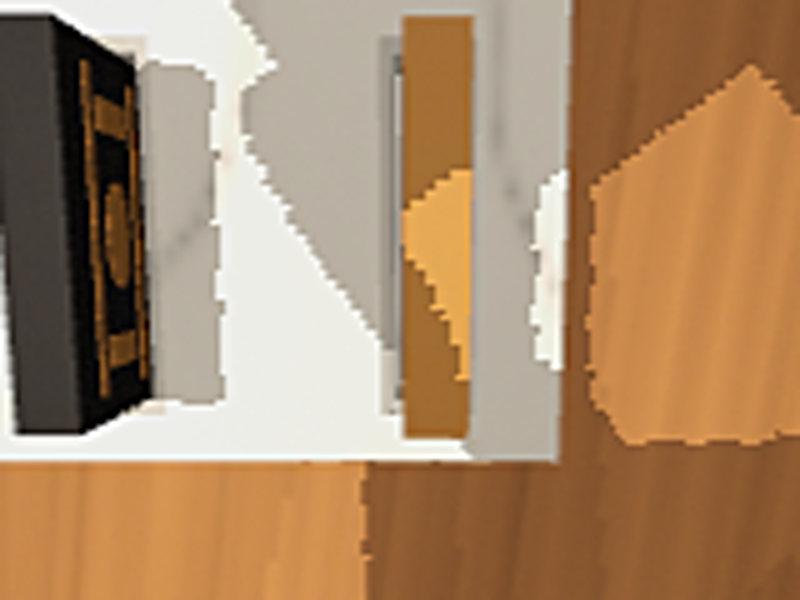

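View pics/top1.png

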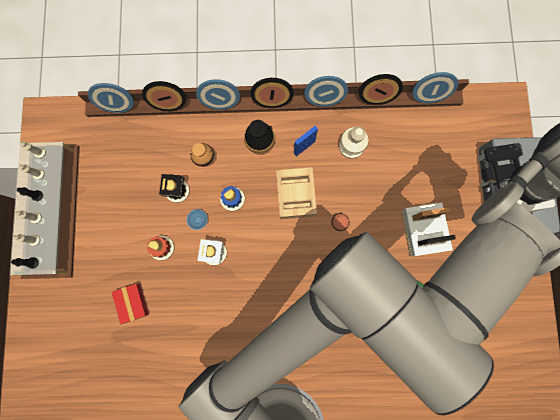

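View pics/both.png

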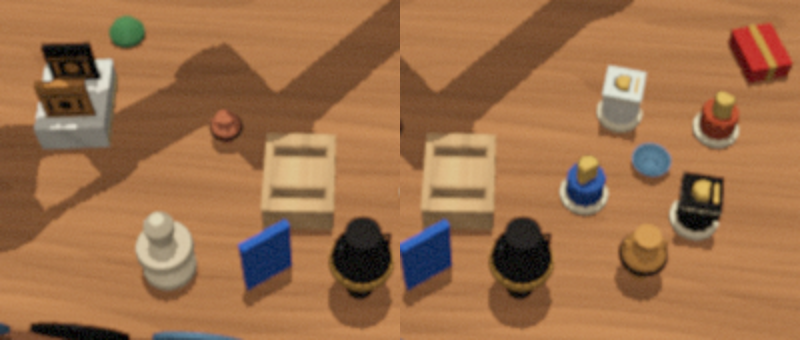

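Both tiles are in the slots and both capitals on their columns, with the bystanders unmoved. One numeric check of heights and positions.

```bash
python3 - <<'E'
from an import *
C=pickle.load(open('w22.pkl','rb'))
q=np.array([(403,15),(473,15),(470,438),(403,438)])/5+(190,70)
for z in (115,120,125):
    P=onz(C,q,z)[:,:2];print(z,'tile1 ctr',P.mean(0).round(1),np.linalg.norm(P-np.roll(P,-1,0),axis=1).round(1))
q=np.array([(-2,15),(52,15),(83,433),(18,434)])/5+(190,70)
P=onz(C,q[2:],120);print('tile0 front edge mid',P.mean(0).round(1),'expected',(np.array([482.1,-417.1])+35*np.array([.128,-.992])).round(1))
# capital tops from top+scene brass strips
T,S=cam('top'),cam('scene');a,b=cv2.imread('pics/top1.png'),cv2.imread('pics/scene1.png')
for n,P in (('white',(468.7,171.8)),('black',(650.4,278.8))):
    for nm,c,im in(('top',T,a),('scene',S,b)):
        u=proj(c,[*P,78])[0]; print(n,nm,'proj of capital-top centre',u.round(1))
        x,y=int(u[0]),int(u[1]); cv2.imwrite(f'pics/z_{n}_{nm}.png',cv2.resize(cv2.circle(im[y-25:y+25,x-25:x+25].copy(),(25,25),0,(0,0,255),-1),None,fx=6,fy=6,interpolation=cv2.INTER_NEAREST))
r=[np.hstack([cv2.imread(f'pics/z_{n}_{m}.png') for m in('top','scene')]) for n in('white','black')]
cv2.imwrite('pics/z.png',np.vstack(r))
E
```

```text
115 tile1 ctr [ 553.2 -409.7] [11.9 71.2 12.4 71.2]
120 tile1 ctr [ 553.1 -409.7] [11.7 69.9 12.1 69.9]
125 tile1 ctr [ 553.1 -409.8] [11.5 68.6 11.9 68.6]
tile0 front edge mid [ 488.2 -452.5  120. ] expected [ 486.6 -451.8]
white top proj of capital-top centre [209.7 250.4]
white scene proj of capital-top centre [331.4 190.9]
black top proj of capital-top centre [170.  183.7]
black scene proj of capital-top centre [370.9 245. ]
```

View pics/z.png

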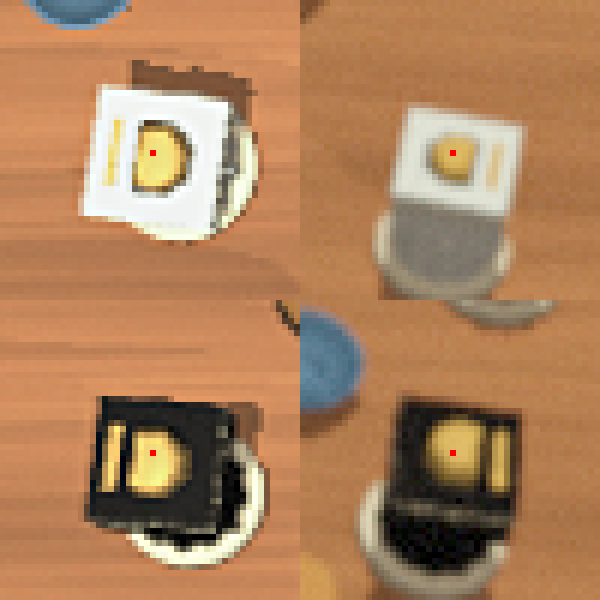

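The tile1 top measures 69.9 mm at z = 120, so it is fully home. In the top and scene views, both capital-top centres project within about 1 px of the blocks when taken at seat height. Handing in.

```bash
python3 -c "
from plant import *
print(close_job())"
```

```text
the job is handed in; nothing more can be done
None
```

The display is dressed and handed in at about 42 s of the 210 s allowed. No verdict was reported.

- **Capitals:** Only the white and black capitals were on the counter. Each is on the column of its own colour, flat matched and brass strip up. The red and blue columns stay bare.
- **Tiles:** Both tiles went from the wooden block into the marble stand, tile0 in the left slot as seen by the wrist camera (stand x = −35) and tile1 in the right (x = +35).

**Last checks**
- **Capital position:** Both capitals project within about 1 px of their expected tops at seat height in the top and scene views.
- **Capital seating:** White was pressed to its seat with 6 N. Black reached the same depth with almost no contact force, and only the pictures confirm that it is seated.
- **Tile positions:** Tile1's top measures 69.9 mm at z = 120, so it is fully home, with its centre about 1.5–2 mm from the measured slot centre. Tile0's front edge is about 2 mm from where it was expected.
- **Bystanders:** The other goods and the blue look-alike look unmoved in the pictures.

**What disagreed**
- **Tile0 size:** A rough mid-run reading of tile0's top gave 67 mm against 70 mm. I put this down to picking the pixels by eye, since the gripper height at release matched fully home.
- **Height check on the black post:** A two-view measurement of its top gave 70 mm, not the stated 84 mm. I didn't use it, and the fit itself showed the height was right.

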